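# Sweep the tube plugs through the gate into the slot

### The job

On the welding bench, push the three loose steel tube plugs one at a time out of the tray's pen and through its narrow gate, until all three stand upright in a row in the slot, each fully past the gate. Push gently with the fingertips or the outside of the fingers, sliding the plugs over the tray: do not pinch, lift or topple them, and leave the brass nipple, the jar and the wrench where they are.

Things in the scene. Friction and masses are not known exactly. Their poses are not given: they have to be found in the camera images.
- tray: Aluminium tray fixed to the bench, with dark steel fences 6 mm thick. Its floor is 6 mm, the fence tops 20 mm and the plug tops 36 mm above the bench, so fingers can pass over the fences while they push the upper part of a plug. Origin on the bench under the middle of the gate; x points through the gate from pen to slot, y left, z up.
- gate (a point): Middle of the gate on the tray's floor; axes as the tray's. The gate is an opening 50 mm wide (y -25 to +25) in the fence between pen and slot, which fills x -3 to +3 mm. Two short 45-degree fences flare its mouth on the pen side, reaching to about x -22, y +-49 mm.
- pen (a point): Middle of the pen's floor, 96.5 mm before the gate (-x); axes as the tray's. The pen, where the plugs start, measures 187 mm along x and 260 mm along y inside, fenced all round but for the gate.
- slot_end (a point): The far end of the slot, on its floor and centre line, at the end fence's inner face, 150 mm past the gate; axes as the tray's. The slot is 50 mm wide between straight fences, from the gate to this end: room for the three plugs in a row with 27 mm to spare.
- plug1_mid (a point): Solid turned steel tube plug, an upright cylinder 40 mm in diameter and 30 mm tall (about 0.2 kg, its weight and friction vary a little), edges broken by 1.5 mm, flat top with a fine turned groove; the three plugs are alike. It stands loose in the tray's pen, or later in the slot. This point is its centre, half-way up, 15 mm above the tray's floor; its z axis points up.
- plug2_mid (a point): Solid turned steel tube plug, an upright cylinder 40 mm in diameter and 30 mm tall (about 0.2 kg, its weight and friction vary a little), edges broken by 1.5 mm, flat top with a fine turned groove; the three plugs are alike. It stands loose in the tray's pen, or later in the slot. This point is its centre, half-way up, 15 mm above the tray's floor; its z axis points up.
- plug3_mid (a point): Solid turned steel tube plug, an upright cylinder 40 mm in diameter and 30 mm tall (about 0.2 kg, its weight and friction vary a little), edges broken by 1.5 mm, flat top with a fine turned groove; the three plugs are alike. It stands loose in the tray's pen, or later in the slot. This point is its centre, half-way up, 15 mm above the tray's floor; its z axis points up.
- nipple: Bystander: brass pipe nipple standing on the tray beside the slot, 24 mm in diameter with a 32 mm collar, 46 mm tall; origin at the centre of its foot, z up. To be left alone.
- jar: Bystander: small jar with a black cap standing on the tray beside the slot, on the other side from the nipple, 36 mm in diameter and 45 mm tall; origin at the centre of its foot, z up. To be left alone.
- wrench: Bystander: steel wrench 160 mm long, lying flat on the bench to the robot's left of the tray; origin under the middle of its length, x along it. To be left alone.
Not all that is in view belongs to the job. Leave any orange look-alike of the part that bears plug3_mid alone.

How it is judged (in metres and radians):
On the way, in this order (a step that is already met when the one before it is completed fails the run):
1. one plug stands in the slot, fully past the gate (((x of plug1_mid in the frame of gate between 0.022 and 0.135 m and y of plug1_mid in the frame of gate between -0.008 and 0.008 m and z of plug1_mid in the frame of gate between 0.012 and 0.018 m and angle between plug1_mid's own z axis and vertical below 0.1 rad) or (x of plug2_mid in the frame of gate between 0.022 and 0.135 m and y of plug2_mid in the frame of gate between -0.008 and 0.008 m and z of plug2_mid in the frame of gate between 0.012 and 0.018 m and angle between plug2_mid's own z axis and vertical below 0.1 rad) or (x of plug3_mid in the frame of gate between 0.022 and 0.135 m and y of plug3_mid in the frame of gate between -0.008 and 0.008 m and z of plug3_mid in the frame of gate between 0.012 and 0.018 m and angle between plug3_mid's own z axis and vertical below 0.1 rad))), for 0.2 s.
2. a second plug stands in the slot too ((((x of plug1_mid in the frame of gate between 0.022 and 0.135 m and y of plug1_mid in the frame of gate between -0.008 and 0.008 m and z of plug1_mid in the frame of gate between 0.012 and 0.018 m and angle between plug1_mid's own z axis and vertical below 0.1 rad) and (x of plug2_mid in the frame of gate between 0.022 and 0.135 m and y of plug2_mid in the frame of gate between -0.008 and 0.008 m and z of plug2_mid in the frame of gate between 0.012 and 0.018 m and angle between plug2_mid's own z axis and vertical below 0.1 rad)) or ((x of plug1_mid in the frame of gate between 0.022 and 0.135 m and y of plug1_mid in the frame of gate between -0.008 and 0.008 m and z of plug1_mid in the frame of gate between 0.012 and 0.018 m and angle between plug1_mid's own z axis and vertical below 0.1 rad) and (x of plug3_mid in the frame of gate between 0.022 and 0.135 m and y of plug3_mid in the frame of gate between -0.008 and 0.008 m and z of plug3_mid in the frame of gate between 0.012 and 0.018 m and angle between plug3_mid's own z axis and vertical below 0.1 rad)) or ((x of plug2_mid in the frame of gate between 0.022 and 0.135 m and y of plug2_mid in the frame of gate between -0.008 and 0.008 m and z of plug2_mid in the frame of gate between 0.012 and 0.018 m and angle between plug2_mid's own z axis and vertical below 0.1 rad) and (x of plug3_mid in the frame of gate between 0.022 and 0.135 m and y of plug3_mid in the frame of gate between -0.008 and 0.008 m and z of plug3_mid in the frame of gate between 0.012 and 0.018 m and angle between plug3_mid's own z axis and vertical below 0.1 rad)))), for 0.2 s.
3. all three plugs stand in the slot (x of plug1_mid in the frame of gate between 0.022 and 0.135 m and y of plug1_mid in the frame of gate between -0.008 and 0.008 m and z of plug1_mid in the frame of gate between 0.012 and 0.018 m and angle between each of plug1_mid, plug2_mid, plug3_mid's own z axis and vertical below 0.1 rad and x of plug2_mid in the frame of gate between 0.022 and 0.135 m and y of plug2_mid in the frame of gate between -0.008 and 0.008 m and z of plug2_mid in the frame of gate between 0.012 and 0.018 m and x of plug3_mid in the frame of gate between 0.022 and 0.135 m and y of plug3_mid in the frame of gate between -0.008 and 0.008 m and z of plug3_mid in the frame of gate between 0.012 and 0.018 m), for 0.2 s.
At the end, for the whole second after the job is handed in: All three plugs are at rest, upright (within 0.1 rad) on the floor of the slot, centres at least 22 mm past the middle of the gate and within 8 mm of the slot's centre line, and the nipple, jar and wrench are within 15 mm of where they began (all of step 3 and linear speed of each of plug1, plug2, plug3 below 0.01 m/s and distance of each of nipple, jar, wrench from where it was at the start of the episode below 0.015 m); the robot touches nothing.
It fails at once if a plug is lifted more than 10 mm or tipped over (height (world z) of any of plug1_mid, plug2_mid, plug3_mid above 0.031 m or angle between any of plug1_mid, plug2_mid, plug3_mid's own z axis and vertical above 0.4 rad).
It fails at once if a plug is pinched or rammed (more than 30 N between the fingers and a plug) (contact force between any of plug1, plug2, plug3 and the fingers above 30 N).
It fails at once if a bystander (nipple, jar or wrench) is moved more than 15 mm or tipped (distance of any of nipple, jar, wrench from where it was at the start of the episode above 0.015 m or angle between any of nipple, jar's own z axis and vertical above 0.4 rad).
It also fails if it takes over 72 s, if anything falls off the work surface, if the arm or the gripper's body presses on something with over 40 N, if the wrist force passes 120 N, or if a joint passes its speed limit or range.

### The arm

A 6-joint arm with a two-finger parallel gripper is mounted at the origin on the work surface. World frame = base frame: x ahead of the robot, y to its left, z up, the work surface at z = 0. Lengths are in m, angles in degrees, forces in N, time in s.
With the tool pointing down it reaches from about 0.25 to 0.775 m from the base axis. Payload 8.9 kg.
Tool frame: the origin (TCP) lies at the very end of the fingers, on their centre line; the grasp point (between the pads) lies 19 mm behind it; z points along the fingers, y is the direction in which the jaws open and shut (so a half turn about z gives the same grasp; the last joint's range is limited). The gripper opens to 85 mm and grips with 20 to 120 N. Pads are 22 mm wide; open, the fingers measure 114 mm over their backs; the gripper's body (76 mm by 85 mm) begins 54 mm behind the grasp point. The pads swing forward as they close: fully open they stand 13 mm farther back than shut.
Start: joints at [56.362, 16.656, -8.789, 64.555, 0, 82.019], TCP at [0.227, 0.473, 0.193] pointing down, gripper open.
Joint ranges: [-144.48, 144.48], [-52.06, 99.96], [-74.48, 78.29], [-112.23, 115.85], [-86.99, 84.42], [-180, 180]. Speed limits (degrees/s): [127.2, 127.2, 159.86, 180, 180, 180].

### API

Orientations are given as [roll, pitch, yaw] about the fixed x, y, z axes, in that order (R = Rz(yaw) Ry(pitch) Rx(roll)).
In Python, from cell import get_state, snapshot, finish_job gives the robot as it stands.
- The arm moves only by the tool play_rows, never from a script. Its argument "rows" is a list of rows, each an object of numbers: "x", "y", "z": the shift along the tool's x, y, z in cm; "twist": the turn about the tool's z in rad; "grip": the opening, from -1 (shut) to 1 (fully open). A call has 1 to 5 rows; each row shifts and turns the pose as measured when the row begins, along the tool's axes as they then stand; what a row does not reach is not made up. A row lasts 1/12 s, in which the tool goes at most 41.7 mm and 7.16 degrees, less where a joint would pass 70% of its speed; a pose out of reach is approached as far as the arm can. A call with a gripper value outside its range is refused whole. The fingers move at their own pace and stop on an object; "newtons" is the grip in N (left out, the last holds). Time passes only in rows, so rows that do not move let the fingers close. It gives the time, the measured TCP pose, the force and the opening at its end, in the units of the state.
- get_state(): the state, without advancing time (a new reading comes with each control period).
- snapshot(name): name is "scene" or "side" or "wrist"; returns a dict with "frame" (480x640x3 uint8, red, green, blue), "fx", "fy", "cx", "cy" (pixels), "rvec" (rotation vector, rad) and "tvec" (3), from world to camera coordinates, as OpenCV has them; the wrist camera has in their place "tool_from_camera" (4x4, takes a point from camera to tool coordinates, whose origin is the TCP and whose axes are the flange's). Camera axes: x right, y down, z forward; pixel columns grow to the right and rows downward; lengths in m; the calibration is good to about 2 mm. A picture is of the moment at which its call begins: read the wrist's pose just before it. There is no depth.
- finish_job(): hands the job in, once; it reports no verdict.
The state is a dict: "time_s": time; "joint_pos": joint angles; "qd": joint speeds; "effort": joint torques, N m; "ee_pos": TCP position; "ee_rot": TCP orientation; "wrist_force": force on the tool from outside, world axes, zero at the start; "moment": the same for the moment, N m; "width": opening from 0.0 (shut) to 1.0 (fully open).
Only numpy, scipy, OpenCV 4.12 (cv2) and the standard library are available. Lean on these libraries where they do the work, as an engineer would, in place of code of your own. Each camera call takes 0.05 s, during which the arm holds its last target. There are 200 camera calls.

## Working session

There is one attempt and no reset: what is moved stays moved. The work goes in short steps, Python scripts to look and compute and a tool call to move; the robot and the scene stay as the last step left them, time stands still between calls to the robot, and variables do not carry over. Pictures are saved under pics/ and viewed, about 8 in all and at most 12, crops included, and the job is handed in when it is done.

Besides the shell and the picture viewer there is one more tool, called after ">>>" by a JSON object that holds its "fn" and its "kwargs", one argument or row to a line. play_rows: Moves the arm, as the interface text tells. Its arguments: {"type":"object","properties":{"rows":{"type":"array","items":{"type":"object","properties":{"x":{"type":"number"},"y":{"type":"number"},"z":{"type":"number"},"twist":{"type":"number"},"grip":{"type":"number"}}}},"newtons":{"type":"number"}},"required":["rows"]}

```bash
mkdir -p pics
cat > h.py <<'E'
import cv2,numpy as np
from cell import get_state,snapshot
def shot(n,f):
    s=snapshot(n); cv2.imwrite('pics/'+f,s['frame'][:,:,::-1]); np.save('pics/'+f+'.npy',s,allow_pickle=True); return s
def ray(s,uv,z,):
    R=cv2.Rodrigues(np.array(s['rvec'],float))[0]; t=np.array(s['tvec'],float).ravel()
    uv=np.atleast_2d(uv).astype(float)
    d=np.c_[(uv[:,0]-s['cx'])/s['fx'],(uv[:,1]-s['cy'])/s['fy'],np.ones(len(uv))]@R
    c=-R.T@t
    return c+d*((z-c[2])/d[:,2])[:,None]
def load(f): return np.load('pics/'+f+'.npy',allow_pickle=True).item()
E
python3 - <<'E'
from h import *
a=shot('scene','a.png');b=shot('side','b.png')
st=get_state();print({k:st[k] for k in('time_s','ee_pos','ee_rot','width')})
for s in(a,b):print(s['fx'],s['rvec'],s['tvec'])
E
```

```text
{'time_s': 0.1, 'ee_pos': array([0.22708545, 0.47290989, 0.19281435]), 'ee_rot': array([-1.79938763e+02, -1.04956776e-02,  1.54343467e+02]), 'width': 1.000396236056907}
501.04920294273535 [ 2.01392909  1.47631584 -0.55736491] [-0.29470218 -0.30497683  1.1744444 ]
553.2459081477781 [ 2.33157714 -0.08393446  0.06356124] [-0.50054361  0.14736573  1.0959394 ]
```

View pics/a.png

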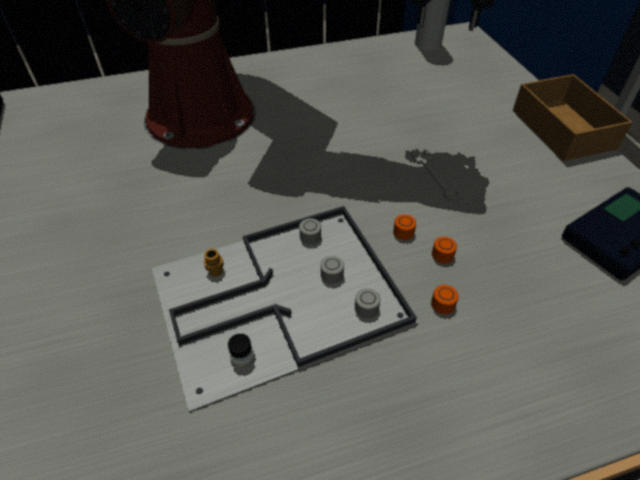

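View pics/b.png

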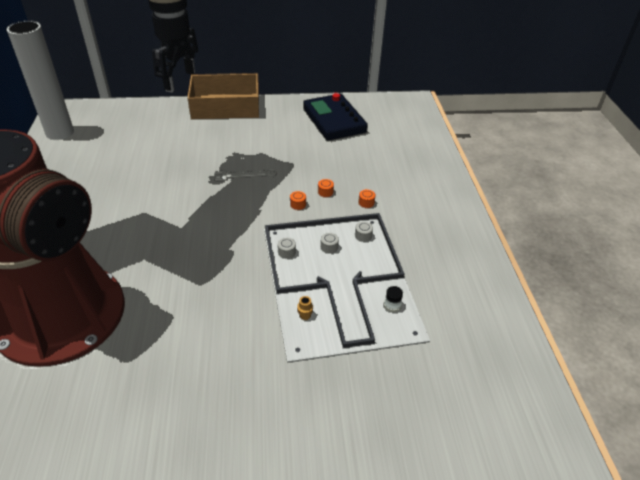

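The scene view shows the pen at about (245–410, 210–360), with grey plugs near (311,230), (332,268) and (368,303). The gate is near (278,292) and the slot runs to about (175,325). The orange look-alikes are outside the pen. The side view agrees: plugs at (287,246), (330,241), (364,230), slot end at (358,343). I'll enlarge both.

Run:
```python
from h import *
a=cv2.imread('pics/a.png')[200:412,145:425];b=cv2.imread('pics/b.png')[205:360,260:435]
cv2.imwrite('pics/ac.png',cv2.resize(a,None,fx=2.8,fy=2.8,interpolation=cv2.INTER_CUBIC))
cv2.imwrite('pics/bc.png',cv2.resize(b,None,fx=3.8,fy=3.8,interpolation=cv2.INTER_CUBIC))
```

```text
(no output)
```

View pics/ac.png

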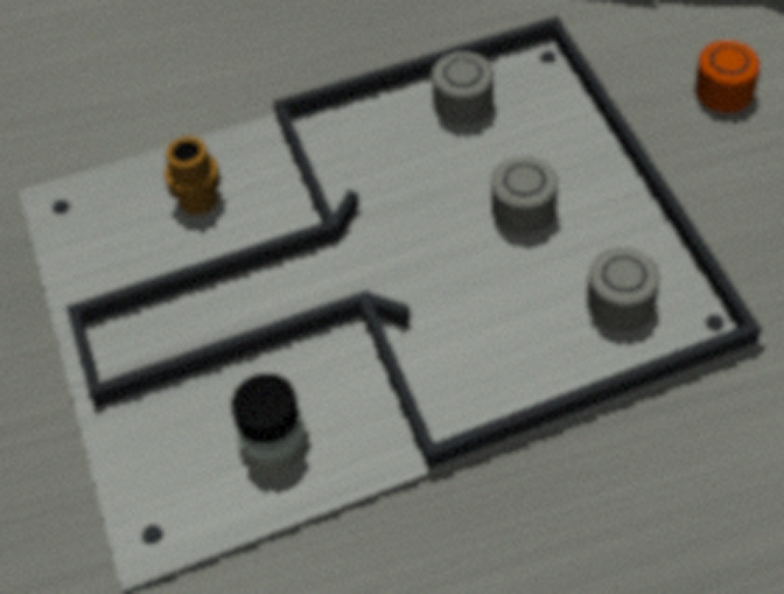

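View pics/bc.png

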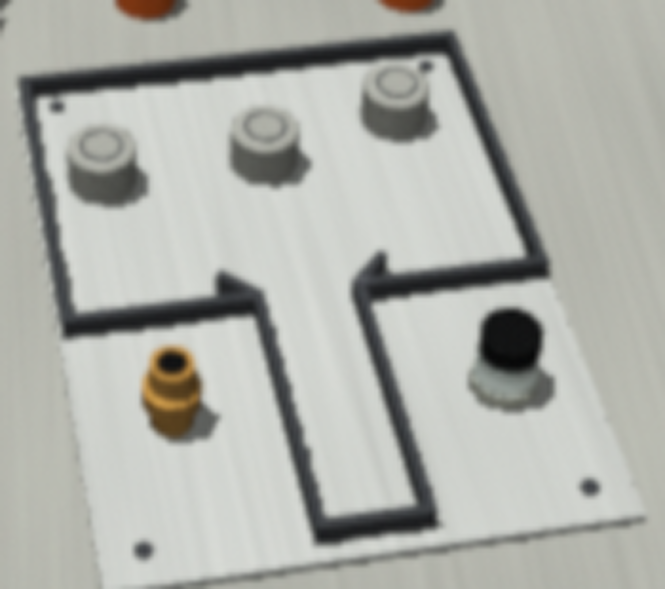

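The crops give the tops of the fence corners and the plugs. Scene crop plug tops are at (463,71), (525,180), (624,273); side crop plug tops are at (101,145), (265,127), (395,85). I'll fit the tray pose from the corners.

Run:
```python
from h import *
from scipy.optimize import least_squares
T=np.array([(-196,-136),(-196,136),(3,136),(3,-136),(156,-31),(156,31)])/1e3
A=np.array([(557,17),(760,325),(431,450),(277,103),(70,308),(97,390)])/2.8+[145,200]
B=np.array([(22,80),(455,33),(548,263),(66,322),(316,528),(437,512)])/3.8+[260,205]
a,b=load('a.png'),load('b.png')
WA,WB=ray(a,A,.02)[:,:2],ray(b,B,.02)[:,:2]
PA=ray(a,np.array([(463,71),(525,180),(624,273)])/2.8+[145,200],.036)[:,:2]
PB=ray(b,np.array([(101,145),(265,127),(395,85)])/3.8+[260,205],.036)[:,:2]
W=np.r_[WA,WB];TT=np.r_[T,T]
def Rm(t):return np.array([[np.cos(t),-np.sin(t)],[np.sin(t),np.cos(t)]])
f=lambda p:(TT@Rm(p[2]).T+p[:2]-W).ravel()
r=least_squares(f,[.5,0,-1.57],loss='soft_l1',f_scale=.003);p=r.x
print(p,np.degrees(p[2]));print((f(p).reshape(-1,2)*1e3).round(1))
for P in(PA,PB):print('world',P.round(4).tolist(),'tray',((P-p[:2])@Rm(p[2])*1e3).round(1).tolist())
```

```text
[ 0.5642017   0.03305614 -1.47036514] -84.24571678570969
[[-1.7  0. ]
 [ 2.4 -0.6]
 [ 3.  -3.4]
 [-2.7 -2.9]
 [-1.9 -3.1]
 [ 1.9 -5.1]
 [-2.3  5.7]
 [ 0.6  5.5]
 [ 1.5  2.1]
 [-2.   1.1]
 [ 0.2  0.5]
 [ 0.9  1.2]]
world [[0.4551, 0.1359], [0.5516, 0.1457], [0.632, 0.1776]] tray [[-113.3, -98.2], [-113.3, -1.3], [-137.0, 82.0]]
world [[0.4556, 0.1335], [0.5507, 0.1427], [0.6312, 0.1739]] tray [[-110.8, -98.0], [-110.4, -2.4], [-133.4, 80.7]]
```

>>> {"fn": "play_rows", "kwargs": {
  "rows": [
    {"twist":0.114,"z":1.5,"grip":-0.36},
    {"twist":0.114,"z":1.5,"grip":-0.36},
    {"twist":0.114,"z":1.5,"grip":-0.36},
    {"twist":0.114,"z":1.5,"grip":-0.36},
    {"twist":0.114,"z":1.5,"grip":-0.36}
  ]
}}

```text
validation failed for argument at $.ro...
```

>>> {"fn": "play_rows", "kwargs": {
  "rows": [
    {"twist":0.114,"grip":-0.36},
    {"twist":0.114,"grip":-0.36},
    {"twist":0.114,"grip":-0.36},
    {"twist":0.11,"grip":-0.36},
    {"grip":-0.36}
  ]
}}

```text
validation failed for argument at $.ro...
```

```bash
cat >> h.py <<'E'
G=np.array([.5642,.03306]);TH=-84.25
def Rm(t):
    t=np.radians(t);return np.array([[np.cos(t),-np.sin(t)],[np.sin(t),np.cos(t)]])
def totray(P):return (np.array(P)-G)@Rm(TH)*1e3
def go(x=None,y=None,z=None,yaw=None):
    "tray mm, z mm world, yaw = tray angle of push direction (-tool x); prints needed tool shift in cm"
    s=get_state();p=s['ee_pos'];r=s['ee_rot'];t=totray(p[:2]);yw=r[2]
    phi=(yw+180-TH+180)%360-180
    print('t %.2f tray %s z %.1f pushdir %.2f tilt %s w %.3f F %s'%(s['time_s'],t.round(1),p[2]*1e3,phi,r[:2].round(2),s['width'],np.round(s['wrist_force'],1)))
    if x is not None:
        d=Rm(TH)@(np.array([x,y])-t)/10; e=Rm(yw).T@d
        print('tool x %.2f y %.2f z %.2f'%(e[0],-e[1],(p[2]*1e3-z)/10))
    if yaw is not None: print('twist %.3f'%np.radians(-((yaw-phi+180)%360-180)))
E
python3 -c "
from h import *
go(-170,-2,60,0)"
```

```text
t 0.10 tray [-471.4 -291.4] z 192.8 pushdir 58.59 tilt [-1.7994e+02 -1.0000e-02] w 1.000 F [ 0.2 -0.5 -0.3]
tool x -40.40 y -10.65 z 13.28
twist 1.023
```

>>> {"fn": "play_rows", "kwargs": {
  "rows": [
    {"x":0,"y":0,"z":1.5,"twist":0.114,"grip":-0.36},
    {"x":0,"y":0,"z":1.5,"twist":0.114,"grip":-0.36},
    {"x":0,"y":0,"z":1.5,"twist":0.114,"grip":-0.36},
    {"x":0,"y":0,"z":1.5,"twist":0.114,"grip":-0.36},
    {"x":0,"y":0,"z":1.5,"twist":0.114,"grip":-0.36}
  ]
}}

```text
time_s: 0.52
ee_pos: [0.2279, 0.4741, 0.117]
ee_rot: [179.9, -0.1, 120.5]
wrist_force: [0.2, -0.5, 0.1]
width: 0.325
```

>>> {"fn": "play_rows", "kwargs": {
  "rows": [
    {"x":0,"y":0,"z":0,"twist":0.114,"grip":-0.36},
    {"x":0,"y":0,"z":0,"twist":0.114,"grip":-0.36},
    {"x":0,"y":0,"z":0,"twist":0.114,"grip":-0.36},
    {"x":0,"y":0,"z":0,"twist":0.11,"grip":-0.36},
    {"x":0,"y":0,"z":0,"twist":0,"grip":-0.36}
  ]
}}

```text
time_s: 0.93
ee_pos: [0.2252, 0.4701, 0.1109]
ee_rot: [-179.7, 0.4, 93.0]
wrist_force: [-0.9, 0.5, -0.7]
width: 0.324
```

```bash
python3 -c "
from h import *
go(-170,-2,60,0)"
```

```text
t 0.93 tray [-468.8 -293.5] z 110.9 pushdir -2.80 tilt [-179.72    0.38] w 0.324 F [-0.9  0.5 -0.7]
tool x -28.42 y 30.57 z 5.09
twist -0.049
```

>>> {"fn": "play_rows", "kwargs": {
  "rows": [
    {"x":-2.6,"y":2.8,"z":0,"twist":-0.02,"grip":-0.36},
    {"x":-2.6,"y":2.8,"z":0,"twist":-0.02,"grip":-0.36},
    {"x":-2.6,"y":2.8,"z":0,"twist":0,"grip":-0.36},
    {"x":-2.6,"y":2.8,"z":0,"twist":0,"grip":-0.36},
    {"x":-2.6,"y":2.8,"z":0,"twist":0,"grip":-0.36}
  ]
}}

```text
time_s: 1.35
ee_pos: [0.3751, 0.3534, 0.11]
ee_rot: [-179.6, 0.3, 97.2]
wrist_force: [0.8, 1.2, -0.2]
width: 0.32
```

>>> {"fn": "play_rows", "kwargs": {
  "rows": [
    {"x":-2.6,"y":2.8,"z":0,"twist":0,"grip":-0.36},
    {"x":-2.6,"y":2.8,"z":0,"twist":0,"grip":-0.36},
    {"x":-2.6,"y":2.8,"z":0,"twist":0,"grip":-0.36},
    {"x":-2.6,"y":2.8,"z":0,"twist":0,"grip":-0.36},
    {"x":0,"y":0,"z":0,"twist":0,"grip":-0.36}
  ]
}}

```text
time_s: 1.77
ee_pos: [0.5102, 0.2555, 0.1093]
ee_rot: [-179.7, 0.3, 98.2]
wrist_force: [0.2, 0.5, -0.1]
width: 0.321
```

```bash
python3 -c "
from h import *
go(-170,-2,60,0)"
```

```text
t 1.77 tray [-226.7  -31.4] z 109.3 pushdir 2.49 tilt [-179.7     0.35] w 0.321 F [ 0.2  0.5 -0.1]
tool x -5.79 y 2.69 z 4.93
twist 0.043
```

>>> {"fn": "play_rows", "kwargs": {
  "rows": [
    {"x":-1.9,"y":0.9,"z":1.2,"twist":0.043,"grip":-0.36},
    {"x":-1.9,"y":0.9,"z":1.2,"twist":0,"grip":-0.36},
    {"x":-1.9,"y":0.9,"z":1.2,"twist":0,"grip":-0.36},
    {"x":0,"y":0,"z":1.2,"twist":0,"grip":-0.36},
    {"x":0,"y":0,"z":0,"twist":0,"grip":-0.36}
  ]
}}

```text
time_s: 2.18
ee_pos: [0.5479, 0.1968, 0.0592]
ee_rot: [-179.8, 0.3, 96.5]
wrist_force: [-0.5, -0.3, -0.3]
width: 0.321
```

```bash
python3 -c "
from h import *
go(-165,-2,24,0);shot('scene','c.png');shot('side','d.png')
a=cv2.imread('pics/c.png')[190:390,225:425];b=cv2.imread('pics/d.png')[170:350,250:430]
cv2.imwrite('pics/cd.png',np.hstack([cv2.resize(a,(398,398),interpolation=2),cv2.resize(b,(398,398),interpolation=2)]))"
```

```text
t 2.18 tray [-164.5    0.2] z 59.2 pushdir 0.80 tilt [-179.77    0.33] w 0.321 F [-0.5 -0.3 -0.3]
tool x 0.05 y -0.22 z 3.52
twist 0.014
```

View pics/cd.png

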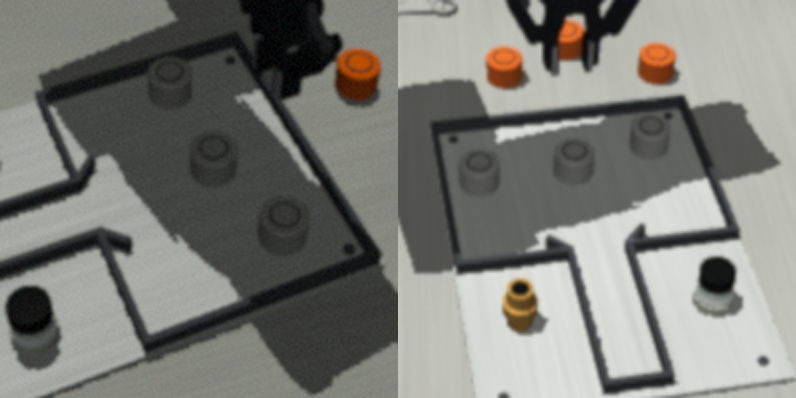

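The fingers are above the back of the pen behind plug 2. In the side view the tips are at about (329,202); I'll check that against the TCP while descending.

>>> {"fn": "play_rows", "kwargs": {
  "rows": [
    {"x":0,"y":-0.2,"z":1.1,"twist":0.014,"grip":-0.36},
    {"x":0,"y":0,"z":1.1,"twist":0,"grip":-0.36},
    {"x":0,"y":0,"z":0.8,"twist":0,"grip":-0.36},
    {"x":0,"y":0,"z":0,"twist":0,"grip":-0.36}
  ]
}}

```text
time_s: 2.62
ee_pos: [0.5479, 0.2, 0.0331]
ee_rot: [179.8, 0.3, 96.2]
wrist_force: [0.3, -0.0, -0.4]
width: 0.323
```

```bash
python3 -c "
from h import *
s=load('d.png');print(cv2.projectPoints(np.array([[.5479,.1968,.0592],[.5479,.1968,.065]]),np.array(s['rvec']),np.array(s['tvec']),np.array([[s['fx'],0,s['cx']],[0,s['fy'],s['cy']],[0,0,1.]]),None)[0].ravel())
go(-150,-2,24,0)"
```

```text
[326.42442386 214.27210273 326.52135643 212.31007962]
t 2.62 tray [-167.7    0.5] z 33.1 pushdir 0.41 tilt [179.83   0.27] w 0.323 F [ 0.3 -0.  -0.4]
tool x -1.77 y -0.26 z 0.91
twist 0.007
```

```bash
python3 -c "
from h import *
s=shot('side','e.png');st=get_state();p=st['ee_pos']
K=np.array([[s['fx'],0,s['cx']],[0,s['fy'],s['cy']],[0,0,1.]])
im=cv2.imread('pics/e.png')[170:270,270:390]
q=cv2.projectPoints(np.array([p]),np.array(s['rvec']),np.array(s['tvec']),K,None)[0].ravel();print(q)
im=cv2.resize(im,None,fx=6,fy=6,interpolation=2)
im=np.clip(im*1.5,0,255).astype('uint8')
cv2.drawMarker(im,tuple(int(v) for v in (q-[270,170])*6),(0,0,255),0,16,1)
cv2.imwrite('pics/ec.png',im)"
```

```text
[326.00111882 221.75234886]
```

View pics/ec.png

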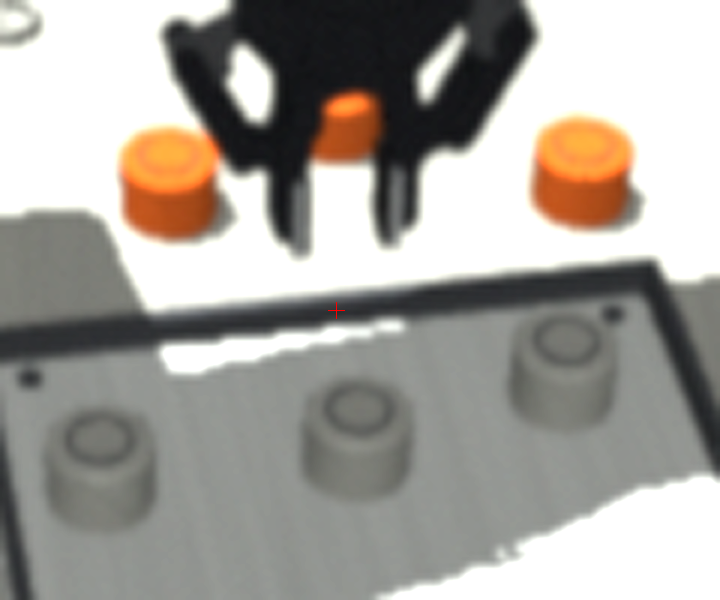

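The tips appear about 11 px above the projected TCP, so I'll triangulate with the scene camera.

```bash
python3 -c "
from h import *
s=shot('scene','f.png');st=get_state();p=st['ee_pos']
K=np.array([[s['fx'],0,s['cx']],[0,s['fy'],s['cy']],[0,0,1.]])
im=cv2.imread('pics/f.png')[180:280,300:420]
q=cv2.projectPoints(np.array([p]),np.array(s['rvec']),np.array(s['tvec']),K,None)[0].ravel();print(q)
im=cv2.resize(im,None,fx=6,fy=6,interpolation=2)
im=np.clip(im*2.2,0,255).astype('uint8')
cv2.drawMarker(im,tuple(int(v) for v in (q-[300,180])*6),(0,0,255),0,16,1)
cv2.imwrite('pics/fc.png',im)"
```

```text
[362.71831228 256.16414605]
```

View pics/fc.png

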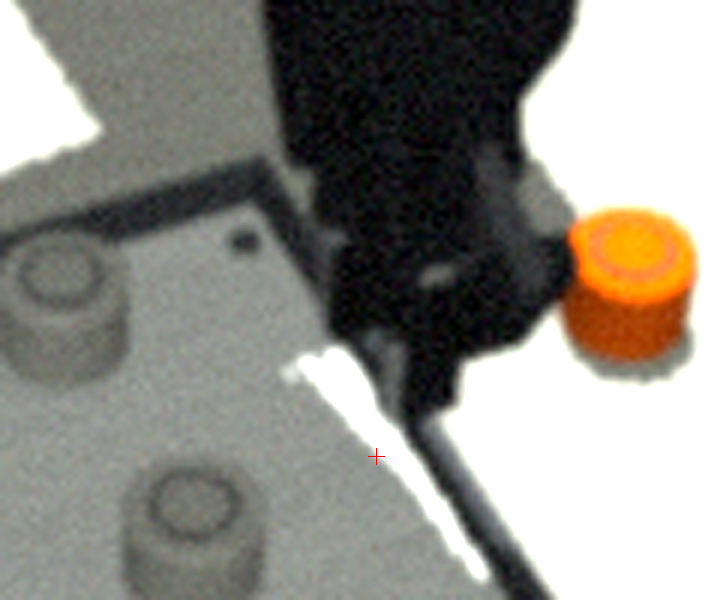

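```bash
python3 -c "
from h import *
def P(s):
    K=np.array([[s['fx'],0,s['cx']],[0,s['fy'],s['cy']],[0,0,1.]]);return K@np.c_[cv2.Rodrigues(np.array(s['rvec']))[0],np.array(s['tvec']).ravel()]
X=cv2.triangulatePoints(P(load('e.png')),P(load('f.png')),np.array([327.3,211.]),np.array([362.5,243.3])).ravel();print(X[:3]/X[3])
# finger at tray +y: side(388,240) scene(408,420)
X=cv2.triangulatePoints(P(load('e.png')),P(load('f.png')),np.array([270+388/6,170+240/6]),np.array([300+408/6,180+418/6.])).ravel();print(X[:3]/X[3])
s=get_state();print(s['ee_pos'],s['joint_pos'])
w=shot('wrist','w.png');print(w['tool_from_camera'])
cv2.imwrite('pics/w2.png',np.clip(cv2.imread('pics/w.png')*1.5,0,255))
"
```

```text
[0.54952111 0.19723722 0.06846451]
[0.56600152 0.20019165 0.06871538]
[0.54865621 0.20008728 0.03423237] [ 13.04445356  30.31194019 -13.26157709  46.21427123  -0.28671016
  96.9033427 ]
[[-8.58214656e-04 -9.50377083e-01 -3.11099122e-01  8.00386363e-02]
 [ 9.99999590e-01 -9.05402379e-04  7.26253255e-06  3.52270569e-04]
 [-2.88572029e-04 -3.11098988e-01  9.50377470e-01 -1.80600939e-01]
 [ 0.00000000e+00  0.00000000e+00  0.00000000e+00  1.00000000e+00]][ WARN:0@1.212] global loadsave.cpp:1063 imwrite_ Unsupported depth image for selected encoder is fallbacked to CV_8U.
```

View pics/w2.png

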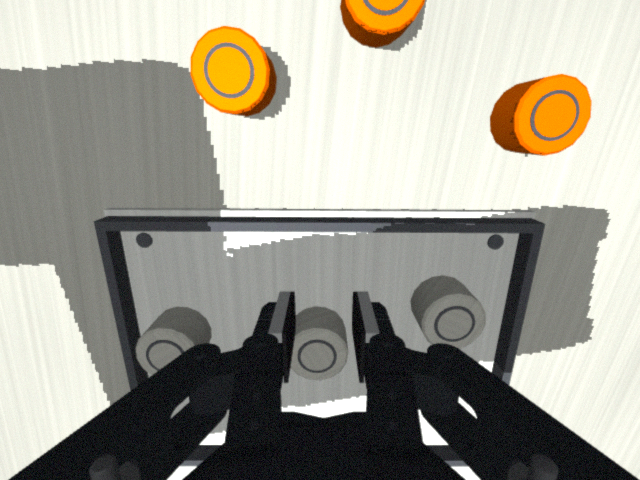

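The wrist view shows the plugs at about (165,355), (317,355) and (455,323), with the outer corners of the back fence at (97,221) and (543,222). I'll use these to find the true tool height.

```bash
python3 -c "
from h import *
from scipy.spatial.transform import Rotation as R
w=load('w.png');M=np.array(w['tool_from_camera']);print(w['fx'],w['cx'],w['cy'])
s=get_state();p=s['ee_pos'];Q=R.from_euler('xyz',s['ee_rot'],degrees=True).as_matrix()
q=np.linalg.inv(M)@[0,0,0,1];print('tcp px',w['fx']*q[0]/q[2]+w['cx'],w['fy']*q[1]/q[2]+w['cy'])
uv=np.array([(97,219),(543,222),(165,355),(317,355),(455,323)]);zz=np.array([.02,.02,.036,.036,.036])
for dz in(0,.02,.034,.05):
    c=p+[0,0,dz]+Q@M[:3,3]
    d=(Q@M[:3,:3]@np.c_[(uv[:,0]-w['cx'])/w['fx'],(uv[:,1]-w['cy'])/w['fy'],np.ones(5)].T).T
    X=c+d*((zz-c[2])/d[:,2])[:,None];print(dz,totray(X[:,:2]).round(0).tolist())
"
```

```text
333.6792590021578 323.31576205988756 242.30692567461566
tcp px 322.7458245681369 276.06285163881677
0 [[-198.0, -134.0], [-197.0, 135.0], [-113.0, -98.0], [-114.0, -2.0], [-137.0, 83.0]]
0.02 [[-193.0, -147.0], [-192.0, 149.0], [-98.0, -109.0], [-98.0, -2.0], [-125.0, 92.0]]
0.034 [[-189.0, -157.0], [-188.0, 158.0], [-88.0, -117.0], [-88.0, -2.0], [-116.0, 99.0]]
0.05 [[-185.0, -168.0], [-184.0, 169.0], [-76.0, -126.0], [-76.0, -2.0], [-106.0, 106.0]]
```

The wrist view confirms the reported pose to within 2 mm. All three cameras put the visible tips about 35 mm behind the nominal TCP at this opening. I'll descend to TCP z = 14, which is clear under either reading, and look again.

>>> {"fn": "play_rows", "kwargs": {
  "rows": [
    {"x":0,"y":-0.2,"z":0.8,"twist":0,"grip":-0.36},
    {"x":0,"y":0,"z":0.8,"twist":0,"grip":-0.36},
    {"x":0,"y":0,"z":0.6,"twist":0,"grip":-0.36},
    {"x":0,"y":0,"z":0,"twist":0,"grip":-0.36}
  ]
}}

```text
time_s: 3.1
ee_pos: [0.5481, 0.2003, 0.0119]
ee_rot: [179.6, 0.2, 96.2]
wrist_force: [0.3, -0.5, -0.8]
width: 0.319
```

```bash
python3 -c "
from h import *
go(-168,-2,12,0)
s=shot('side','g.png');shot('scene','g2.png');p=get_state()['ee_pos']
K=np.array([[s['fx'],0,s['cx']],[0,s['fy'],s['cy']],[0,0,1.]])
im=cv2.imread('pics/g.png')[190:260,290:370]
pts=np.array([p,p+[0,0,.03]])
q=cv2.projectPoints(pts,np.array(s['rvec']),np.array(s['tvec']),K,None)[0].reshape(-1,2);print(q)
im=cv2.resize(im,None,fx=5,fy=5,interpolation=2);im=np.clip(im*1.8,0,255).astype('uint8')
for v in q:cv2.drawMarker(im,tuple(int(c) for c in (v-[290,190])*5),(0,0,255),0,12,1)
j=cv2.imread('pics/g2.png')[200:270,320:400];j=np.clip(cv2.resize(j,None,fx=5,fy=5,interpolation=2)*2.5,0,255).astype('uint8')
cv2.imwrite('pics/gc.png',np.hstack([im,j]))"
```

```text
t 3.10 tray [-168.     0.7] z 11.9 pushdir 0.43 tilt [179.56   0.23] w 0.319 F [ 0.3 -0.5 -0.8]
tool x 0.00 y -0.27 z -0.01
twist 0.007
[[325.81630449 228.448258  ]
 [326.30044188 218.67969232]]
```

View pics/gc.png

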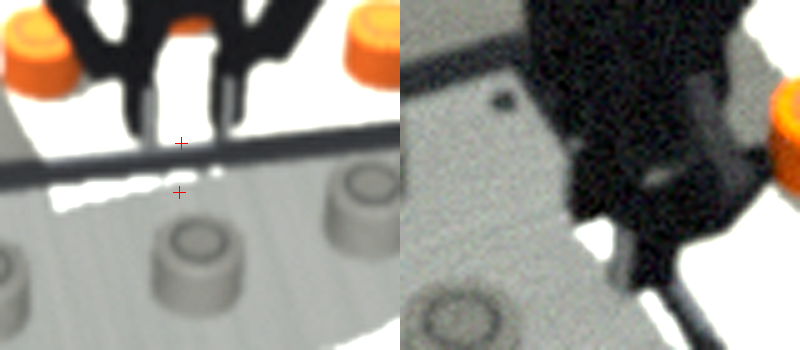

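Tips are about 30 mm above the nominal TCP, so they are now near z = 42, and nothing is touching. I'll lower to TCP z ≈ -5, which puts the tips at about 25 mm, watching the force.

>>> {"fn": "play_rows", "kwargs": {
  "rows": [
    {"x":0,"y":-0.2,"z":0.7,"twist":0,"grip":-0.36},
    {"x":0,"y":0,"z":0.7,"twist":0,"grip":-0.36},
    {"x":0,"y":0,"z":0.3,"twist":0,"grip":-0.36},
    {"x":0,"y":0,"z":0,"twist":0,"grip":-0.36}
  ]
}}

```text
time_s: 3.53
ee_pos: [0.5471, 0.2001, -0.0054]
ee_rot: [179.5, 0.2, 96.2]
wrist_force: [-0.1, -0.1, -0.6]
width: 0.32
```

```bash
python3 -c "
from h import *
go(-150,-2,-5,0)
shot('wrist','h.png')
s=shot('side','g.png');p=get_state()['ee_pos']
K=np.array([[s['fx'],0,s['cx']],[0,s['fy'],s['cy']],[0,0,1.]])
im=cv2.imread('pics/g.png')[190:260,290:370]
q=cv2.projectPoints(np.array([p+[0,0,.03]]),np.array(s['rvec']),np.array(s['tvec']),K,None)[0].reshape(-1,2)
im=cv2.resize(im,None,fx=5,fy=5,interpolation=2);im=np.clip(im*1.8,0,255).astype('uint8')
for v in q:cv2.drawMarker(im,tuple(int(c) for c in (v-[290,190])*5),(0,0,255),0,12,1)
j=cv2.imread('pics/h.png')[170:450,120:520];j=np.clip(cv2.resize(j,(400,350))*1.8,0,255).astype('uint8')
cv2.imwrite('pics/hc.png',np.hstack([im,j]))"
```

```text
t 3.53 tray [-167.9   -0.3] z -5.4 pushdir 0.41 tilt [179.46   0.23] w 0.320 F [-0.1 -0.1 -0.6]
tool x -1.79 y -0.19 z -0.04
twist 0.007
```

View pics/hc.png

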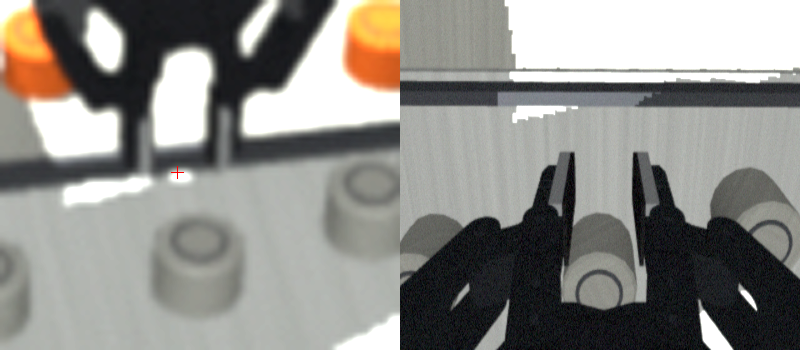

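Tips are at about z ≈ 26 and plug 2 is centred between the fingers. Now the approach and push.

>>> {"fn": "play_rows", "kwargs": {
  "rows": [
    {"x":-1.0,"y":-0.1,"z":0,"twist":0.007,"grip":-0.36},
    {"x":-0.8,"y":0,"z":0,"twist":0,"grip":-0.36},
    {"x":-0.5,"y":0,"z":0,"twist":0,"grip":-0.36},
    {"x":-0.4,"y":0,"z":0,"twist":0,"grip":-0.36},
    {"x":-0.4,"y":0,"z":0,"twist":0,"grip":-0.36}
  ]
}}

```text
time_s: 4.05
ee_pos: [0.5504, 0.1665, -0.0039]
ee_rot: [179.3, 0.2, 95.7]
wrist_force: [-0.8, -0.0, -0.1]
width: 0.319
```

>>> {"fn": "play_rows", "kwargs": {
  "rows": [
    {"x":-0.4,"y":0,"z":0,"twist":0,"grip":-0.36},
    {"x":-0.4,"y":0,"z":0,"twist":0,"grip":-0.36},
    {"x":-0.4,"y":0,"z":0,"twist":0,"grip":-0.36},
    {"x":-0.5,"y":0,"z":0,"twist":0,"grip":-0.36},
    {"x":-0.6,"y":0,"z":0,"twist":0,"grip":-0.36}
  ]
}}

```text
time_s: 4.47
ee_pos: [0.5533, 0.1421, -0.0033]
ee_rot: [179.3, 0.1, 95.8]
wrist_force: [-0.7, 1.5, 0.7]
width: 0.323
```

```bash
cat >> h.py <<'E'
def plugs():
    "plug tops: grey low-saturation blobs differ little, so find ring-groove discs by projecting: side view template match"
    s=snapshot('side');K=np.array([[s['fx'],0,s['cx']],[0,s['fy'],s['cy']],[0,0,1.]])
    g=cv2.cvtColor(s['frame'],cv2.COLOR_RGB2GRAY);g0=cv2.cvtColor(load('b.png')['frame'],cv2.COLOR_RGB2GRAY)
    return s,g
E
python3 -c "
from h import *
go(48,0,-5,0)"
```

```text
t 4.47 tray [-1.096e+02  1.000e-01] z -3.3 pushdir 0.01 tilt [1.7929e+02 9.0000e-02] w 0.323 F [-0.7  1.5  0.7]
tool x -15.76 y -0.01 z 0.17
twist 0.000
```

>>> {"fn": "play_rows", "kwargs": {
  "rows": [
    {"x":-0.8,"y":0,"z":0.1,"twist":0,"grip":-0.36},
    {"x":-1.0,"y":0,"z":0.05,"twist":0,"grip":-0.36},
    {"x":-1.0,"y":0,"z":0,"twist":0,"grip":-0.36},
    {"x":-1.0,"y":0,"z":0,"twist":0,"grip":-0.36},
    {"x":-1.0,"y":0,"z":0,"twist":0,"grip":-0.36}
  ]
}}

```text
time_s: 4.88
ee_pos: [0.5602, 0.0929, -0.0033]
ee_rot: [179.1, -0.1, 95.9]
wrist_force: [0.5, 2.6, 0.6]
width: 0.322
```

>>> {"fn": "play_rows", "kwargs": {
  "rows": [
    {"x":-1.0,"y":0,"z":0,"twist":0,"grip":-0.36},
    {"x":-1.0,"y":0,"z":0,"twist":0,"grip":-0.36},
    {"x":-1.0,"y":0,"z":0,"twist":0,"grip":-0.36},
    {"x":-0.8,"y":0,"z":0,"twist":0,"grip":-0.36},
    {"x":0,"y":0,"z":0,"twist":0,"grip":-0.36}
  ]
}}

```text
time_s: 5.3
ee_pos: [0.5645, 0.0485, -0.0035]
ee_rot: [179.1, -0.1, 95.8]
wrist_force: [-0.3, 1.8, 2.7]
width: 0.32
```

```bash
python3 -c "
from h import *
go(48,0,-5,0)
s=shot('side','i.png');im=np.clip(cv2.imread('pics/i.png')[190:350,260:420].astype(float)*1.5,0,255)
j=cv2.imread('pics/i.png')
shot('scene','i2.png');j=np.clip(cv2.imread('pics/i2.png')[200:360,160:420]*1.8,0,255)
cv2.imwrite('pics/ic.png',np.hstack([cv2.resize(im,(330,330)),cv2.resize(j,(470,330))]).astype('uint8'))"
```

```text
t 5.30 tray [-15.3   1.9] z -3.5 pushdir 0.04 tilt [ 1.7908e+02 -9.0000e-02] w 0.320 F [-0.3  1.8  2.7]
tool x -6.33 y -0.19 z 0.15
twist 0.001
```

View pics/ic.png

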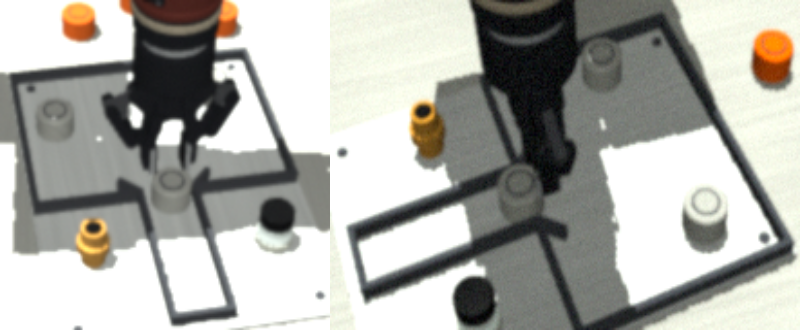

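Plug 2 is upright in the mouth of the gate, cradled by the fingers; the others and the bystanders are untouched. I'll push on into the slot.

>>> {"fn": "play_rows", "kwargs": {
  "rows": [
    {"x":-0.6,"y":-0.1,"z":0,"twist":0,"grip":-0.36},
    {"x":-1.0,"y":-0.1,"z":0,"twist":0,"grip":-0.36},
    {"x":-1.0,"y":0,"z":0,"twist":0,"grip":-0.36},
    {"x":-1.0,"y":0,"z":0,"twist":0,"grip":-0.36},
    {"x":-1.0,"y":0,"z":0,"twist":0,"grip":-0.36}
  ]
}}

```text
time_s: 5.82
ee_pos: [0.5665, 0.003, -0.0038]
ee_rot: [179.1, -0.2, 96.1]
wrist_force: [0.4, 2.9, 2.3]
width: 0.32
```

>>> {"fn": "play_rows", "kwargs": {
  "rows": [
    {"x":-0.8,"y":0,"z":0,"twist":0,"grip":-0.36},
    {"x":-0.6,"y":0,"z":0,"twist":0,"grip":-0.36},
    {"x":0,"y":0,"z":0,"twist":0,"grip":-0.36}
  ]
}}

```text
time_s: 6.07
ee_pos: [0.5685, -0.0153, -0.0038]
ee_rot: [179.1, -0.1, 95.9]
wrist_force: [-0.8, 2.6, 1.7]
width: 0.321
```

```bash
python3 -c "
from h import *
go(40,0,60,0)"
```

```text
t 6.07 tray [48.6 -0.6] z -3.8 pushdir 0.18 tilt [ 1.7911e+02 -1.4000e-01] w 0.321 F [-0.8  2.6  1.7]
tool x 0.86 y 0.06 z -6.38
twist 0.003
```

>>> {"fn": "play_rows", "kwargs": {
  "rows": [
    {"x":0.8,"y":0,"z":0,"twist":0,"grip":-0.36},
    {"x":0.2,"y":0,"z":-1.8,"twist":0,"grip":-0.36},
    {"x":0,"y":0,"z":-2.4,"twist":0,"grip":-0.36},
    {"x":0,"y":0,"z":-2.4,"twist":-0.1,"grip":-0.36},
    {"x":0,"y":0,"z":0,"twist":-0.12,"grip":-0.36}
  ]
}}

```text
time_s: 6.48
ee_pos: [0.5633, -0.005, 0.0619]
ee_rot: [179.5, 0.1, 108.5]
wrist_force: [1.6, -0.7, 0.9]
width: 0.321
```

>>> {"fn": "play_rows", "kwargs": {
  "rows": [
    {"x":0,"y":0,"z":0,"twist":-0.12,"grip":-0.36},
    {"x":0,"y":0,"z":0,"twist":-0.12,"grip":-0.36},
    {"x":0,"y":0,"z":0,"twist":-0.12,"grip":-0.36},
    {"x":0,"y":0,"z":0,"twist":-0.12,"grip":-0.36},
    {"x":0,"y":0,"z":0,"twist":-0.12,"grip":-0.36}
  ]
}}

```text
time_s: 6.9
ee_pos: [0.5631, -0.0025, 0.0633]
ee_rot: [179.8, 0.5, 144.4]
wrist_force: [0.1, 0.6, -0.7]
width: 0.32
```

>>> {"fn": "play_rows", "kwargs": {
  "rows": [
    {"x":0,"y":0,"z":0,"twist":-0.12,"grip":-0.36},
    {"x":0,"y":0,"z":0,"twist":-0.1,"grip":-0.36},
    {"x":0,"y":0,"z":0,"twist":0,"grip":-0.36}
  ]
}}

```text
time_s: 7.15
ee_pos: [0.5621, -0.0009, 0.0626]
ee_rot: [-180.0, 0.5, 158.0]
wrist_force: [-0.3, -0.4, -0.2]
width: 0.326
```

```bash
python3 -c "
from h import *
go(-138,-143,60,60);shot('side','k.png');shot('scene','k2.png')"
```

```text
t 7.15 tray [33.6 -5.5] z 62.6 pushdir 62.27 tilt [-179.99    0.5 ] w 0.326 F [-0.3 -0.4 -0.2]
tool x 20.15 y 8.79 z 0.26
twist 0.040
```

>>> {"fn": "play_rows", "kwargs": {
  "rows": [
    {"x":3.3,"y":1.5,"z":0,"twist":0,"grip":-0.36},
    {"x":3.3,"y":1.5,"z":0,"twist":0,"grip":-0.36},
    {"x":3.3,"y":1.5,"z":0,"twist":0,"grip":-0.36},
    {"x":3.3,"y":1.5,"z":0,"twist":0,"grip":-0.36},
    {"x":3.3,"y":1.5,"z":0,"twist":0,"grip":-0.36}
  ]
}}

```text
time_s: 7.67
ee_pos: [0.4409, 0.1322, 0.0601]
ee_rot: [180.0, 0.9, 155.9]
wrist_force: [0.6, 1.3, -0.1]
width: 0.318
```

>>> {"fn": "play_rows", "kwargs": {
  "rows": [
    {"x":2.0,"y":0.8,"z":0,"twist":0,"grip":-0.36},
    {"x":0,"y":0,"z":0,"twist":0,"grip":-0.36}
  ]
}}

```text
time_s: 7.83
ee_pos: [0.4193, 0.1517, 0.0594]
ee_rot: [-180.0, 0.7, 155.7]
wrist_force: [-0.2, -1.2, -0.0]
width: 0.32
```

```bash
python3 -c "
from h import *
go(-138,-143,-3,60)"
```

```text
t 7.83 tray [-132.6 -132.3] z 59.4 pushdir 59.97 tilt [-179.95    0.66] w 0.320 F [-0.2 -1.2 -0. ]
tool x 1.20 y -0.07 z 6.24
twist -0.001
```

>>> {"fn": "play_rows", "kwargs": {
  "rows": [
    {"x":1.0,"y":-0.07,"z":0.8,"twist":0,"grip":-0.36},
    {"x":0.2,"y":0,"z":2.0,"twist":0,"grip":-0.36},
    {"x":0,"y":0,"z":1.8,"twist":0,"grip":-0.36},
    {"x":0,"y":0,"z":1.0,"twist":0,"grip":-0.36},
    {"x":0,"y":0,"z":0.2,"twist":0,"grip":-0.36}
  ]
}}

```text
time_s: 8.25
ee_pos: [0.4105, 0.1572, 0.0012]
ee_rot: [179.9, 1.0, 155.0]
wrist_force: [-0.3, -0.9, -0.6]
width: 0.319
```

```bash
python3 -c "
from h import *
go(-125,-121,-3,60)"
```

```text
t 8.25 tray [-138.9 -140.5] z 1.2 pushdir 59.25 tilt [179.9   1. ] w 0.319 F [-0.3 -0.9 -0.6]
tool x -2.38 y -0.20 z 0.42
twist -0.013
```

>>> {"fn": "play_rows", "kwargs": {
  "rows": [
    {"x":-0.8,"y":-0.2,"z":0.4,"twist":-0.013,"grip":-0.36},
    {"x":-0.7,"y":0,"z":0.1,"twist":0,"grip":-0.36},
    {"x":-0.4,"y":0,"z":0,"twist":0,"grip":-0.36},
    {"x":-0.4,"y":0,"z":0,"twist":0,"grip":-0.36},
    {"x":-0.4,"y":0,"z":0,"twist":0,"grip":-0.36}
  ]
}}

```text
time_s: 8.67
ee_pos: [0.4367, 0.1428, -0.0028]
ee_rot: [179.9, 1.0, 155.2]
wrist_force: [-1.9, 1.1, 0.6]
width: 0.319
```

>>> {"fn": "play_rows", "kwargs": {
  "rows": [
    {"x":-0.4,"y":0,"z":0,"twist":0,"grip":-0.36},
    {"x":-0.4,"y":0,"z":0,"twist":0,"grip":-0.36},
    {"x":-0.4,"y":0,"z":0,"twist":0,"grip":-0.36},
    {"x":-0.5,"y":0,"z":0,"twist":0,"grip":-0.36},
    {"x":-0.6,"y":0,"z":0,"twist":0,"grip":-0.36}
  ]
}}

```text
time_s: 9.08
ee_pos: [0.4603, 0.1324, -0.0011]
ee_rot: [179.9, 1.1, 155.2]
wrist_force: [0.1, 0.4, -0.1]
width: 0.321
```

```bash
python3 -c "
from h import *
go(-63,-23,-4,60)"
```

```text
t 9.08 tray [-109.3  -93.4] z -1.1 pushdir 59.40 tilt [179.88   1.1 ] w 0.321 F [ 0.1  0.4 -0.1]
tool x -8.41 y -0.40 z 0.29
twist -0.010
```

```bash
cat >> h.py <<'E'
def plugs(save=None):
    b=cv2.cvtColor(load('b.png')['frame'],cv2.COLOR_RGB2GRAY)
    s=shot('side',save or 'cur.png');g=cv2.cvtColor(s['frame'],cv2.COLOR_RGB2GRAY)
    x0,y0,k=255,200,3
    up=lambda i:cv2.resize(i,None,fx=k,fy=k,interpolation=2)
    out=np.full((int(150*k),int(185*k)),-1.)
    cs=[(286.6,243.2),(329.7,238.4),(363.9,227.4)]
    roi=up(g[y0-20:y0+175,x0-20:x0+205]);L=[]
    for c in cs:
        t=up(g_t:=b)[int((c[1]-8)*k):int((c[1]+9)*k),int((c[0]-10)*k):int((c[0]+10)*k)]
        m=cv2.matchTemplate(roi,t,cv2.TM_CCOEFF_NORMED)
        fx,fy=c[0]-int((c[0]-10)*k)/k,c[1]-int((c[1]-8)*k)/k
        for _ in range(6):
            _,v,_,l=cv2.minMaxLoc(m)
            u=(l[0]/k+x0-20+fx,l[1]/k+y0-20+fy);L.append((v,u))
            cv2.circle(m,l,25,-1,-1)
    L.sort(reverse=True);keep=[]
    for v,u in L:
        if v>.55 and all(np.hypot(u[0]-q[0],u[1]-q[1])>9 for _,q in keep):keep.append((v,u))
    for v,u in keep[:6]:print('ncc %.2f px %.0f %.0f tray %s'%(v,*u,totray(ray(s,u,.036)[0,:2]).round(0)))
E
python3 -c "
from h import *
go();plugs('l.png')"
```

```text
t 9.08 tray [-109.3  -93.4] z -1.1 pushdir 59.40 tilt [179.88   1.1 ] w 0.321 F [ 0.1  0.4 -0.1]
ncc 0.90 px 367 194 tray [-249.  117.]
ncc 0.85 px 364 227 tray [-134.   81.]
ncc 0.81 px 337 231 tray [-132.   18.]
ncc 0.81 px 301 280 tray [  1. -85.]
ncc 0.79 px 250 210 tray [-233. -166.]
ncc 0.79 px 320 214 tray [-192.   -9.]
```

```bash
python3 -c "
from h import *
shot('scene','l2.png');shot('wrist','l3.png')
im=np.clip(cv2.imread('pics/l.png')[200:350,260:425].astype(float)*1.6,0,255)
j=np.clip(cv2.imread('pics/l2.png')[200:350,160:420].astype(float)*2,0,255)
w=np.clip(cv2.imread('pics/l3.png')[120:480].astype(float)*1.6,0,255)
a=np.hstack([cv2.resize(im,(310,282),interpolation=2),cv2.resize(j,(489,282),interpolation=2)])
b=cv2.resize(w,(540,304));b=np.hstack([b,np.zeros((304,259,3))])
cv2.imwrite('pics/lc.png',np.vstack([a,b]).astype('uint8'))"
```

```text
(no output)
```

View pics/lc.png

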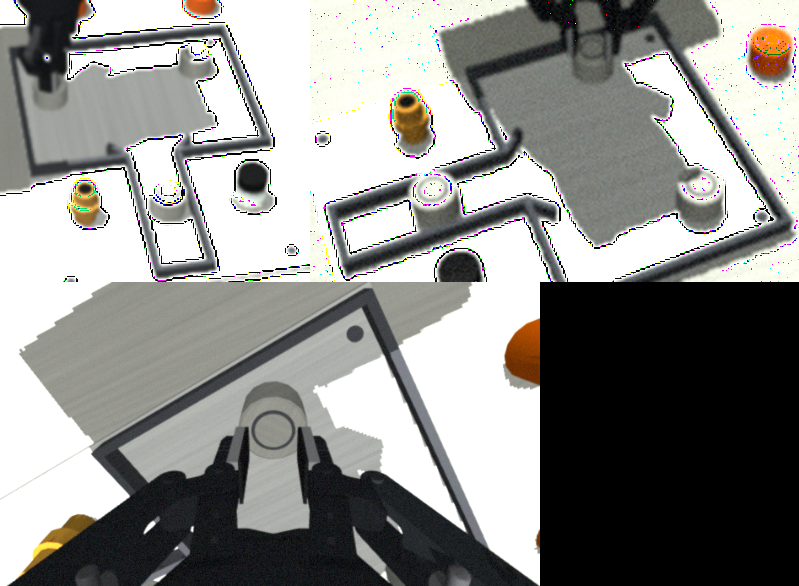

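That was my last picture. The tips have ridden over plug 1, which stands upright between the fingers at wrist px (323,295). The first plug stands in the slot. The tips must really be about 38 mm above the nominal TCP, so pushing has to be done near TCP z ≈ -12. I'll locate plug 1 again and lift off.

>>> {"fn": "play_rows", "kwargs": {
  "rows": [
    {"x":0,"y":0,"z":-1.0,"twist":0,"grip":-0.36},
    {"x":0,"y":0,"z":-2.0,"twist":0,"grip":-0.36},
    {"x":1.5,"y":0,"z":-2.0,"twist":0,"grip":-0.36},
    {"x":2.0,"y":0,"z":0,"twist":0,"grip":-0.36},
    {"x":0,"y":0,"z":0,"twist":0,"grip":-0.36}
  ]
}}

```text
time_s: 9.65
ee_pos: [0.4247, 0.1475, 0.0488]
ee_rot: [180.0, 0.9, 155.0]
wrist_force: [-0.3, 0.8, -0.2]
width: 0.32
```

```bash
cat >> h.py <<'E'
from scipy.spatial.transform import Rotation as Ro
def wray(w,uv,z,p,rot):
    M=np.array(w['tool_from_camera']);Q=Ro.from_euler('xyz',rot,degrees=True).as_matrix()
    c=np.array(p)+Q@M[:3,3];uv=np.atleast_2d(uv).astype(float)
    d=(Q@M[:3,:3]@np.c_[(uv[:,0]-w['cx'])/w['fx'],(uv[:,1]-w['cy'])/w['fy'],np.ones(len(uv))].T).T
    return totray((c+d*((z-c[2])/d[:,2])[:,None])[:,:2])
def rings(f):
    "groove rings in wrist picture: dark closed contours, ellipse-fitted; gives tray position of each at z=36 mm"
    st=get_state();w=shot('wrist',f)
    g=cv2.resize(cv2.cvtColor(w['frame'],cv2.COLOR_RGB2GRAY),None,fx=2,fy=2,interpolation=2)
    hsv=cv2.cvtColor(w['frame'],cv2.COLOR_RGB2HSV)
    t=cv2.adaptiveThreshold(cv2.GaussianBlur(g,(5,5),0),255,0,cv2.THRESH_BINARY_INV,31,6)
    seen=[]
    for c in cv2.findContours(t,cv2.RETR_LIST,cv2.CHAIN_APPROX_NONE)[0]:
        if len(c)<60:continue
        (x,y),(a,b),_=cv2.fitEllipse(c)
        if not(a>.6*b and 30<b<200):continue
        el=cv2.ellipse2Poly((int(x),int(y)),(int(a/2),int(b/2)),int(_),0,360,5)
        if abs(cv2.contourArea(c)/(np.pi*a*b/4)-1)>.12:continue
        u=np.array([x,y])/2
        if not(0<=u[0]<640 and 0<=u[1]<480) or hsv[int(u[1]),int(u[0]),1]>120 or any(np.hypot(*(u-q))<4 for q in seen):continue
        seen.append(u);print('ring px',u.round(1),'axes',round(a/2,1),round(b/2,1),'tray',wray(w,u,.036,st['ee_pos'],st['ee_rot'])[0].round(1))
E
python3 -c "
from h import *
w=load('l3.png');print(wray(w,(323.5,295),.036,[.4603,.1324,-.0011],[179.88,1.1,155.15]))
go(-138,-143,0,60);rings('m.png')"
```

```text
[[-113.0514326   -99.24882516]]
t 9.65 tray [-127.8 -127.4] z 48.8 pushdir 59.28 tilt [179.99   0.87] w 0.320 F [-0.3  0.8 -0.2]
tool x 1.86 y 0.08 z 4.88
twist -0.013
ring px [326.4 314.2] axes 27.6 31.9 tray [-112.5  -97.1]
ring px [397.6 228.7] axes 14.1 15.2 tray [-179.1 -125.7]
ring px [575.1 248.1] axes 65.1 89.1 tray [-267.   -58.9]
```

>>> {"fn": "play_rows", "kwargs": {
  "rows": [
    {"x":1.2,"y":0.1,"z":1.5,"twist":-0.013,"grip":-0.36},
    {"x":0.3,"y":0,"z":1.5,"twist":0,"grip":-0.36},
    {"x":0,"y":0,"z":1.5,"twist":0,"grip":-0.36},
    {"x":0,"y":0,"z":0.8,"twist":0,"grip":-0.36},
    {"x":0,"y":0,"z":0.4,"twist":0,"grip":-0.36}
  ]
}}

```text
time_s: 10.12
ee_pos: [0.4179, 0.1546, -0.009]
ee_rot: [179.8, 1.3, 155.9]
wrist_force: [-0.8, 0.5, 0.6]
width: 0.322
```

>>> {"fn": "play_rows", "kwargs": {
  "rows": [
    {"x":0,"y":0,"z":0.2,"twist":0,"grip":-0.36},
    {"x":0,"y":0,"z":0.1,"twist":0,"grip":-0.36}
  ]
}}

```text
time_s: 10.28
ee_pos: [0.4179, 0.1542, -0.013]
ee_rot: [179.8, 1.2, 155.8]
wrist_force: [-0.0, 0.7, 0.3]
width: 0.325
```

```bash
python3 -c "
from h import *
go(-126,-120.6,-10,60)"
```

```text
t 10.28 tray [-135.1 -133.4] z -13.0 pushdir 60.10 tilt [179.84   1.22] w 0.325 F [-0.   0.7  0.3]
tool x -1.57 y -0.15 z -0.30
twist 0.002
```

>>> {"fn": "play_rows", "kwargs": {
  "rows": [
    {"x":-0.6,"y":-0.15,"z":0,"twist":0,"grip":-0.36},
    {"x":-0.4,"y":0,"z":0,"twist":0,"grip":-0.36},
    {"x":-0.4,"y":0,"z":0,"twist":0,"grip":-0.36},
    {"x":-0.4,"y":0,"z":0,"twist":0,"grip":-0.36},
    {"x":-0.4,"y":0,"z":0,"twist":0,"grip":-0.36}
  ]
}}

```text
time_s: 10.7
ee_pos: [0.4401, 0.1428, -0.0112]
ee_rot: [179.8, 1.3, 155.8]
wrist_force: [-1.1, 0.6, 0.7]
width: 0.317
```

```bash
python3 -c "
from h import *
go(-63,-23,-12,60);rings('m.png')"
```

```text
t 10.70 tray [-121.6 -112.5] z -11.2 pushdir 60.09 tilt [179.79   1.28] w 0.317 F [-1.1  0.6  0.7]
tool x -10.68 y -0.62 z 0.08
twist 0.002
ring px [183.2 403.3] axes 21.4 31.3 tray [ -36.5 -105.6]
ring px [323.8 364.6] axes 35.6 44.0 tray [-109.4  -90.6]
ring px [421.1 233.7] axes 18.5 20.1 tray [-177.3 -127.7]
```

>>> {"fn": "play_rows", "kwargs": {
  "rows": [
    {"x":-0.8,"y":-0.05,"z":0.05,"twist":0,"grip":-0.36},
    {"x":-1.0,"y":-0.05,"z":0.05,"twist":0,"grip":-0.36},
    {"x":-1.0,"y":-0.05,"z":0.05,"twist":0,"grip":-0.36},
    {"x":-1.0,"y":-0.05,"z":0.05,"twist":0,"grip":-0.36},
    {"x":-1.0,"y":-0.05,"z":0,"twist":0,"grip":-0.36}
  ]
}}

```text
time_s: 11.17
ee_pos: [0.4858, 0.1195, -0.0118]
ee_rot: [179.8, 1.2, 155.9]
wrist_force: [-1.9, 0.2, 0.8]
width: 0.321
```

>>> {"fn": "play_rows", "kwargs": {
  "rows": [
    {"x":-1.0,"y":-0.05,"z":0,"twist":0,"grip":-0.36},
    {"x":-1.0,"y":-0.05,"z":0,"twist":0,"grip":-0.36},
    {"x":-0.9,"y":-0.05,"z":0,"twist":0,"grip":-0.36},
    {"x":-0.6,"y":0,"z":0,"twist":0,"grip":-0.36},
    {"x":0,"y":0,"z":0,"twist":0,"grip":-0.36}
  ]
}}

```text
time_s: 11.58
ee_pos: [0.5245, 0.0999, -0.0113]
ee_rot: [179.8, 1.4, 155.8]
wrist_force: [-1.2, 0.8, 0.7]
width: 0.319
```

```bash
python3 -c "
from h import *
go(-64,-22,-12,60);rings('m.png')"
```

```text
t 11.58 tray [-70.4 -32.8] z -11.3 pushdir 60.02 tilt [179.75   1.36] w 0.319 F [-1.2  0.8  0.7]
tool x -1.26 y -0.02 z 0.07
twist 0.000
ring px [180.8 405.7] axes 22.7 36.7 tray [ 16.6 -25.6]
ring px [599.2 395.4] axes 13.9 18.9 tray [-168.1   74.6]
ring px [323.7 364.2] axes 36.1 44.0 tray [-58.4 -11.4]
ring px [454.6  13.8] axes 11.4 17.0 tray [-168.3 -113.6]
```

>>> {"fn": "play_rows", "kwargs": {
  "rows": [
    {"x":-0.6,"y":0,"z":0,"twist":0,"grip":-0.36},
    {"x":-0.6,"y":0,"z":0,"twist":0,"grip":-0.36},
    {"x":-0.3,"y":0,"z":0,"twist":0,"grip":-0.36},
    {"x":0,"y":0,"z":0,"twist":0,"grip":-0.36},
    {"x":1.5,"y":0,"z":0,"twist":0,"grip":-0.36}
  ]
}}

```text
time_s: 12.05
ee_pos: [0.5265, 0.0993, -0.0111]
ee_rot: [179.7, 1.4, 155.8]
wrist_force: [0.1, -1.0, 0.3]
width: 0.327
```

>>> {"fn": "play_rows", "kwargs": {
  "rows": [
    {"x":0.5,"y":0,"z":-2.0,"twist":0,"grip":-0.36},
    {"x":0,"y":0,"z":-2.5,"twist":0.12,"grip":-0.36},
    {"x":0,"y":0,"z":0,"twist":0.12,"grip":-0.36},
    {"x":0,"y":0,"z":0,"twist":0.12,"grip":-0.36},
    {"x":0,"y":0,"z":0,"twist":0.12,"grip":-0.36}
  ]
}}

```text
time_s: 12.47
ee_pos: [0.5181, 0.1026, 0.0356]
ee_rot: [179.2, 1.1, 127.5]
wrist_force: [-0.4, 0.2, 0.4]
width: 0.323
```

>>> {"fn": "play_rows", "kwargs": {
  "rows": [
    {"x":0,"y":0,"z":0,"twist":0.12,"grip":-0.36},
    {"x":0,"y":0,"z":0,"twist":0.12,"grip":-0.36},
    {"x":0,"y":0,"z":0,"twist":0.12,"grip":-0.36},
    {"x":0,"y":0,"z":0,"twist":0.12,"grip":-0.36},
    {"x":0,"y":0,"z":0,"twist":0.08,"grip":-0.36}
  ]
}}

```text
time_s: 12.88
ee_pos: [0.5194, 0.103, 0.0371]
ee_rot: [178.5, 0.5, 93.9]
wrist_force: [0.4, -0.4, 0.3]
width: 0.322
```

```bash
python3 -c "
from h import *
go(-97,0,-12,0);rings('m.png')"
```

```text
t 12.88 tray [-74.1 -37.5] z 37.1 pushdir -1.87 tilt [178.48   0.51] w 0.322 F [ 0.4 -0.4  0.3]
tool x 2.41 y 3.68 z 4.91
twist -0.033
ring px [543.1 160.4] axes 34.2 43.5 tray [-136.1   83.2]
ring px [180.   87.2] axes 16.1 20.0 tray [-177.7 -104. ]
ring px [578.5  78.1] axes 15.5 21.6 tray [-175.9   94. ]
```

>>> {"fn": "play_rows", "kwargs": {
  "rows": [
    {"x":1.5,"y":1.7,"z":0,"twist":-0.033,"grip":-0.36},
    {"x":1.5,"y":1.7,"z":0,"twist":0,"grip":-0.36},
    {"x":0,"y":0.4,"z":0,"twist":0,"grip":-0.36},
    {"x":0,"y":0,"z":0,"twist":0,"grip":-0.36}
  ]
}}

```text
time_s: 13.27
ee_pos: [0.5559, 0.1368, 0.0383]
ee_rot: [178.5, 0.6, 96.0]
wrist_force: [-0.0, -0.6, 0.4]
width: 0.319
```

```bash
python3 -c "
from h import *
go(-97,0,-12,0);rings('m.png')"
```

```text
t 13.27 tray [-104.1    2.1] z 38.3 pushdir 0.24 tilt [178.45   0.62] w 0.319 F [-0.  -0.6  0.4]
tool x -0.71 y -0.22 z 5.03
twist 0.004
ring px [179.9 407.4] axes 22.8 37.9 tray [ -5.9 -95. ]
ring px [320.1 349.6] axes 27.2 32.4 tray [-51.    0.6]
ring px [505.  139.3] axes 15.9 19.0 tray [-181.3   98.4]
ring px [124.7 137.7] axes 15.9 19.3 tray [-181.5  -99.7]
```

>>> {"fn": "play_rows", "kwargs": {
  "rows": [
    {"x":0,"y":-0.2,"z":1.5,"twist":0.004,"grip":-0.36},
    {"x":0,"y":0,"z":1.5,"twist":0,"grip":-0.36},
    {"x":0,"y":0,"z":1.2,"twist":0,"grip":-0.36},
    {"x":-0.3,"y":0,"z":0.5,"twist":0,"grip":-0.36},
    {"x":-0.5,"y":0,"z":0.1,"twist":0,"grip":-0.36}
  ]
}}

```text
time_s: 13.73
ee_pos: [0.5533, 0.1262, -0.0105]
ee_rot: [178.5, 0.6, 96.0]
wrist_force: [-0.3, -0.6, 0.5]
width: 0.325
```

```bash
python3 -c "
from h import *
go(-77,0,-12,0)"
```

```text
t 13.73 tray [-93.8  -1.5] z -10.5 pushdir 0.26 tilt [178.47   0.64] w 0.325 F [-0.3 -0.6  0.5]
tool x -1.68 y 0.15 z 0.15
twist 0.004
```

>>> {"fn": "play_rows", "kwargs": {
  "rows": [
    {"x":-0.5,"y":0.1,"z":0.05,"twist":0.004,"grip":-0.36},
    {"x":-0.4,"y":0.05,"z":0,"twist":0,"grip":-0.36},
    {"x":-0.4,"y":0,"z":0,"twist":0,"grip":-0.36},
    {"x":-0.4,"y":0,"z":0,"twist":0,"grip":-0.36},
    {"x":-0.4,"y":0,"z":0,"twist":0,"grip":-0.36}
  ]
}}

```text
time_s: 14.15
ee_pos: [0.5577, 0.1019, -0.0087]
ee_rot: [178.4, 0.6, 95.7]
wrist_force: [0.5, 1.3, -0.5]
width: 0.319
```

>>> {"fn": "play_rows", "kwargs": {
  "rows": [
    {"x":-0.6,"y":0,"z":0,"twist":0,"grip":-0.36},
    {"x":-0.8,"y":0,"z":0,"twist":0,"grip":-0.36},
    {"x":-0.8,"y":0,"z":0,"twist":0,"grip":-0.36},
    {"x":-0.8,"y":0,"z":0,"twist":0,"grip":-0.36},
    {"x":-0.8,"y":0,"z":0,"twist":0,"grip":-0.36}
  ]
}}

```text
time_s: 14.57
ee_pos: [0.5622, 0.0613, -0.0073]
ee_rot: [178.3, 0.6, 95.8]
wrist_force: [0.2, 1.8, 0.1]
width: 0.322
```

```bash
python3 -c "
from h import *
go(10,0,-12,0);rings('m.png')"
```

```text
t 14.57 tray [-28.3   0.9] z -7.3 pushdir 0.06 tilt [178.3    0.58] w 0.322 F [0.2 1.8 0.1]
tool x -3.83 y -0.09 z 0.47
twist 0.001
ring px [323.5 361.4] axes 33.8 43.3 tray [-2.2  0. ]
ring px [547.4  53.8] axes 53.2 68.5 tray [-136.6   82.6]
```

>>> {"fn": "play_rows", "kwargs": {
  "rows": [
    {"x":-0.8,"y":-0.05,"z":0.15,"twist":0,"grip":-0.36},
    {"x":-0.8,"y":-0.05,"z":0.1,"twist":0,"grip":-0.36},
    {"x":-0.8,"y":0,"z":0.08,"twist":0,"grip":-0.36},
    {"x":-0.8,"y":0,"z":0.04,"twist":0,"grip":-0.36},
    {"x":-0.6,"y":0,"z":0.04,"twist":0,"grip":-0.36}
  ]
}}

```text
time_s: 15.03
ee_pos: [0.5665, 0.0197, -0.0105]
ee_rot: [178.2, 0.5, 95.8]
wrist_force: [-0.2, 5.4, 5.3]
width: 0.322
```

```bash
python3 -c "
from h import *
go(8,0,-10,0);rings('m.png')"
```

```text
t 15.03 tray [13.5  1. ] z -10.5 pushdir 0.06 tilt [178.17   0.46] w 0.322 F [-0.2  5.4  5.3]
tool x 0.55 y -0.10 z -0.05
twist 0.001
ring px [463.2 403.3] axes 19.6 26.4 tray [64.6 71.5]
ring px [323.8 362.7] axes 36.6 43.9 tray [37.9  0.1]
```

>>> {"fn": "play_rows", "kwargs": {
  "rows": [
    {"x":0.8,"y":0,"z":-0.1,"twist":0,"grip":-0.36},
    {"x":0.6,"y":0,"z":-2.0,"twist":0,"grip":-0.36},
    {"x":0,"y":0,"z":-3.0,"twist":0.1,"grip":-0.36},
    {"x":0,"y":0,"z":-1.0,"twist":0.12,"grip":-0.36},
    {"x":0,"y":0,"z":0,"twist":0.12,"grip":-0.36}
  ]
}}

```text
time_s: 15.5
ee_pos: [0.5602, 0.0319, 0.0501]
ee_rot: [178.4, 0.2, 75.6]
wrist_force: [0.6, 0.2, -0.6]
width: 0.32
```

>>> {"fn": "play_rows", "kwargs": {
  "rows": [
    {"x":0,"y":0,"z":0,"twist":0.12,"grip":-0.36},
    {"x":0,"y":0,"z":0,"twist":0.12,"grip":-0.36},
    {"x":0,"y":0,"z":0,"twist":0.12,"grip":-0.36},
    {"x":0,"y":0,"z":0,"twist":0.08,"grip":-0.36},
    {"x":0,"y":0,"z":0,"twist":0,"grip":-0.36}
  ]
}}

```text
time_s: 15.92
ee_pos: [0.5597, 0.0327, 0.051]
ee_rot: [178.3, -0.3, 48.9]
wrist_force: [-0.8, -0.4, -0.1]
width: 0.318
```

```bash
python3 -c "
from h import *
go(-171,118,45,-45)"
```

```text
t 15.92 tray [-0.1 -4.5] z 51.0 pushdir -46.83 tilt [178.3   -0.34] w 0.318 F [-0.8 -0.4 -0.1]
tool x 20.63 y -4.08 z 0.60
twist -0.032
```

>>> {"fn": "play_rows", "kwargs": {
  "rows": [
    {"x":3.4,"y":-0.7,"z":0,"twist":-0.032,"grip":-0.36},
    {"x":3.4,"y":-0.7,"z":0,"twist":0,"grip":-0.36},
    {"x":3.4,"y":-0.7,"z":0,"twist":0,"grip":-0.36},
    {"x":3.4,"y":-0.7,"z":0,"twist":0,"grip":-0.36},
    {"x":3.4,"y":-0.7,"z":0,"twist":0,"grip":-0.36}
  ]
}}

```text
time_s: 16.33
ee_pos: [0.6393, 0.186, 0.0494]
ee_rot: [178.3, 0.2, 51.2]
wrist_force: [1.1, -0.7, 0.1]
width: 0.32
```

>>> {"fn": "play_rows", "kwargs": {
  "rows": [
    {"x":2.4,"y":-0.4,"z":0,"twist":0,"grip":-0.36},
    {"x":0,"y":0,"z":0,"twist":0,"grip":-0.36}
  ]
}}

```text
time_s: 16.5
ee_pos: [0.6531, 0.2145, 0.0482]
ee_rot: [178.2, 0.1, 51.8]
wrist_force: [-1.1, -0.4, -0.3]
width: 0.32
```

```bash
python3 -c "
from h import *
go(-171,118,-11,-45);rings('m.png')"
```

```text
t 16.50 tray [-171.6  106.7] z 48.2 pushdir -43.95 tilt [1.7821e+02 1.0000e-01] w 0.320 F [-1.1 -0.4 -0.3]
tool x 0.74 y 0.86 z 5.92
twist 0.018
ring px [332.5 327.2] axes 27.1 32.3 tray [-136.7   82. ]
```

>>> {"fn": "play_rows", "kwargs": {
  "rows": [
    {"x":0.4,"y":0.6,"z":1.5,"twist":0,"grip":-0.36},
    {"x":0.1,"y":0.1,"z":1.5,"twist":0,"grip":-0.36},
    {"x":0,"y":0,"z":1.5,"twist":0,"grip":-0.36},
    {"x":0,"y":0,"z":0.8,"twist":0,"grip":-0.36},
    {"x":0,"y":0,"z":0.2,"twist":0,"grip":-0.36}
  ]
}}

```text
time_s: 16.97
ee_pos: [0.66, 0.2087, -0.0089]
ee_rot: [178.2, 0.4, 52.4]
wrist_force: [-0.3, -0.0, -0.1]
width: 0.317
```

```bash
python3 -c "
from h import *
go(-154.6,99.4,-11,-44);rings('m.png')"
```

```text
t 16.97 tray [-165.1  112.9] z -8.9 pushdir -43.39 tilt [178.16   0.43] w 0.317 F [-0.3 -0.  -0.1]
tool x -1.69 y -0.25 z 0.21
twist 0.011
ring px [467.  406.7] axes 23.3 38.2 tray [-74.8 128.6]
ring px [319.9 390. ] axes 33.9 42.1 tray [-136.9   81.9]
ring px [306.5 267.8] axes 17.5 18.2 tray [-189.   123.5]
```

>>> {"fn": "play_rows", "kwargs": {
  "rows": [
    {"x":-0.5,"y":-0.15,"z":0.2,"twist":0.011,"grip":-0.36},
    {"x":-0.4,"y":-0.1,"z":0.05,"twist":0,"grip":-0.36},
    {"x":-0.4,"y":0,"z":0.02,"twist":0,"grip":-0.36},
    {"x":-0.4,"y":0,"z":0.02,"twist":0,"grip":-0.36},
    {"x":-0.4,"y":0,"z":0.02,"twist":0,"grip":-0.36}
  ]
}}

```text
time_s: 17.43
ee_pos: [0.6448, 0.1918, -0.0092]
ee_rot: [178.0, 0.3, 51.7]
wrist_force: [1.1, 0.6, -0.2]
width: 0.319
```

```bash
python3 -c "
from h import *
go(-70,17.4,-11,-44);rings('m.png')"
```

```text
t 17.43 tray [-149.8   96.1] z -9.2 pushdir -44.06 tilt [178.04   0.3 ] w 0.319 F [ 1.1  0.6 -0.2]
tool x -11.21 y -0.10 z 0.18
twist -0.001
ring px [323.8 362.6] axes 35.7 43.7 tray [-132.6   77.6]
```

>>> {"fn": "play_rows", "kwargs": {
  "rows": [
    {"x":-0.8,"y":0,"z":0.1,"twist":0,"grip":-0.36},
    {"x":-1.0,"y":0,"z":0.08,"twist":0,"grip":-0.36},
    {"x":-1.0,"y":0,"z":0.05,"twist":0,"grip":-0.36},
    {"x":-1.0,"y":0,"z":0.05,"twist":0,"grip":-0.36},
    {"x":-1.0,"y":0,"z":0.05,"twist":0,"grip":-0.36}
  ]
}}

```text
time_s: 17.9
ee_pos: [0.6175, 0.1541, -0.0092]
ee_rot: [177.8, -0.1, 51.8]
wrist_force: [1.1, 0.4, 0.1]
width: 0.321
```

>>> {"fn": "play_rows", "kwargs": {
  "rows": [
    {"x":-1.0,"y":0,"z":0.05,"twist":0,"grip":-0.36},
    {"x":-1.0,"y":0,"z":0.04,"twist":0,"grip":-0.36},
    {"x":-1.0,"y":0,"z":0.04,"twist":0,"grip":-0.36},
    {"x":-0.9,"y":0,"z":0.04,"twist":0,"grip":-0.36},
    {"x":-0.6,"y":0,"z":0.02,"twist":0,"grip":-0.36}
  ]
}}

```text
time_s: 18.32
ee_pos: [0.5898, 0.117, -0.009]
ee_rot: [177.6, -0.4, 51.8]
wrist_force: [0.6, 0.9, -0.7]
width: 0.316
```

```bash
python3 -c "
from h import *
go(-70,17.4,-11,-44);rings('m.png')"
```

```text
t 18.32 tray [-80.9  33.9] z -9.0 pushdir -43.94 tilt [177.63  -0.36] w 0.316 F [ 0.6  0.9 -0.7]
tool x -1.93 y -0.43 z 0.20
twist 0.001
ring px [323.8 361.9] axes 36.7 43.8 tray [-63.9  15.3]
ring px [298.8  17.4] axes 23.8 28.3 tray [-173.4  108.8]
```

>>> {"fn": "play_rows", "kwargs": {
  "rows": [
    {"x":-0.8,"y":0,"z":0.05,"twist":0,"grip":-0.36},
    {"x":-0.8,"y":0,"z":0.05,"twist":0,"grip":-0.36},
    {"x":-0.6,"y":0,"z":0.02,"twist":0,"grip":-0.36},
    {"x":0,"y":0,"z":0,"twist":0,"grip":-0.36},
    {"x":1.5,"y":0,"z":0,"twist":0,"grip":-0.36}
  ]
}}

```text
time_s: 18.78
ee_pos: [0.5833, 0.1079, -0.0098]
ee_rot: [177.6, -0.3, 51.7]
wrist_force: [0.7, -0.5, -0.2]
width: 0.32
```

>>> {"fn": "play_rows", "kwargs": {
  "rows": [
    {"x":0.5,"y":0,"z":-2.0,"twist":0,"grip":-0.36},
    {"x":0,"y":0,"z":-2.5,"twist":-0.1,"grip":-0.36},
    {"x":0,"y":0,"z":0,"twist":-0.12,"grip":-0.36},
    {"x":0,"y":0,"z":0,"twist":-0.12,"grip":-0.36},
    {"x":0,"y":0,"z":0,"twist":-0.12,"grip":-0.36}
  ]
}}

```text
time_s: 19.2
ee_pos: [0.5843, 0.1135, 0.0361]
ee_rot: [177.9, 0.9, 78.8]
wrist_force: [0.9, 0.3, 1.3]
width: 0.318
```

>>> {"fn": "play_rows", "kwargs": {
  "rows": [
    {"x":0,"y":0,"z":0,"twist":-0.12,"grip":-0.36},
    {"x":0,"y":0,"z":0,"twist":-0.12,"grip":-0.36},
    {"x":0,"y":0,"z":0,"twist":-0.06,"grip":-0.36},
    {"x":0,"y":0,"z":0,"twist":0,"grip":-0.36}
  ]
}}

```text
time_s: 19.53
ee_pos: [0.5832, 0.113, 0.0357]
ee_rot: [178.4, 1.6, 97.2]
wrist_force: [-1.1, 0.9, -0.1]
width: 0.321
```

```bash
python3 -c "
from h import *
go(-100,1,38,0);rings('m.png')"
```

```text
t 19.53 tray [-77.6  26.9] z 35.7 pushdir 1.41 tilt [178.4   1.6] w 0.321 F [-1.1  0.9 -0.1]
tool x 2.30 y -2.54 z -0.23
twist 0.025
ring px [477.8  94. ] axes 17.2 20.7 tray [-177.8  101.3]
ring px [68.2 81.1] axes 17.2 22.7 tray [-178.2  -96.1]
```

>>> {"fn": "play_rows", "kwargs": {
  "rows": [
    {"x":1.4,"y":-1.4,"z":0,"twist":0.025,"grip":-0.36},
    {"x":1.2,"y":-1.2,"z":0,"twist":0,"grip":-0.36},
    {"x":0,"y":0,"z":0,"twist":0,"grip":-0.36}
  ]
}}

```text
time_s: 19.83
ee_pos: [0.5538, 0.1356, 0.0335]
ee_rot: [178.4, 1.6, 94.9]
wrist_force: [0.9, 0.7, -0.1]
width: 0.321
```

```bash
python3 -c "
from h import *
go(-95,1,-11,0);rings('m.png')"
```

```text
t 19.83 tray [-1.031e+02 -1.000e-01] z 33.5 pushdir -0.88 tilt [178.39   1.57] w 0.321 F [ 0.9  0.7 -0.1]
tool x -0.81 y 0.12 z 4.45
twist -0.015
ring px [324.1 358.8] axes 26.7 32.7 tray [-46.   -0.2]
ring px [120.6 139.8] axes 16.3 19.9 tray [-181.7  -99.2]
ring px [512.7 133.7] axes 16.2 19.9 tray [-181.3   97.9]
```

>>> {"fn": "play_rows", "kwargs": {
  "rows": [
    {"x":0,"y":0,"z":1.4,"twist":-0.015,"grip":-0.36},
    {"x":0,"y":0,"z":1.4,"twist":0,"grip":-0.36},
    {"x":0,"y":0,"z":1.0,"twist":0,"grip":-0.36},
    {"x":-0.6,"y":0,"z":0.5,"twist":0,"grip":-0.36},
    {"x":-0.6,"y":0,"z":0.1,"twist":0,"grip":-0.36}
  ]
}}

```text
time_s: 20.3
ee_pos: [0.5617, 0.1206, -0.0104]
ee_rot: [178.1, 1.7, 95.5]
wrist_force: [0.0, -0.4, 0.1]
width: 0.32
```

>>> {"fn": "play_rows", "kwargs": {
  "rows": [
    {"x":-0.6,"y":0,"z":0.03,"twist":0,"grip":-0.36},
    {"x":-0.4,"y":0,"z":0.02,"twist":0,"grip":-0.36},
    {"x":-0.4,"y":0,"z":0.02,"twist":0,"grip":-0.36},
    {"x":-0.4,"y":0,"z":0.02,"twist":0,"grip":-0.36},
    {"x":-0.4,"y":0,"z":0.02,"twist":0,"grip":-0.36}
  ]
}}

```text
time_s: 20.72
ee_pos: [0.5651, 0.0946, -0.0099]
ee_rot: [178.1, 1.7, 95.3]
wrist_force: [-0.2, 0.6, 0.4]
width: 0.32
```

```bash
python3 -c "
from h import *
go(8,0,-10,0);rings('m.png')"
```

```text
t 20.72 tray [-61.2   7. ] z -9.9 pushdir -0.47 tilt [178.05   1.65] w 0.320 F [-0.2  0.6  0.4]
tool x -6.92 y -0.65 z 0.01
twist -0.008
ring px [316.9 367.1] axes 34.9 44.1 tray [-34.4   2.5]
ring px [23.6 37. ] axes 11.8 17.9 tray [-174.2  -94. ]
ring px [571.2  37.2] axes 22.4 30.4 tray [-174.    94.2]
```

>>> {"fn": "play_rows", "kwargs": {
  "rows": [
    {"x":-0.2,"y":-0.25,"z":0.01,"twist":0,"grip":-0.36},
    {"x":-0.2,"y":-0.25,"z":0.01,"twist":0,"grip":-0.36},
    {"x":-0.3,"y":-0.15,"z":0.01,"twist":-0.008,"grip":-0.36},
    {"x":-0.4,"y":0,"z":0.01,"twist":0,"grip":-0.36}
  ]
}}

```text
time_s: 21.1
ee_pos: [0.56, 0.0821, -0.0095]
ee_rot: [178.0, 1.7, 95.8]
wrist_force: [-1.1, 0.9, 0.3]
width: 0.317
```

```bash
python3 -c "
from h import *
go(8,0,-10,0);rings('m.png')"
```

```text
t 21.10 tray [-49.2   0.7] z -9.5 pushdir 0.04 tilt [177.96   1.67] w 0.317 F [-1.1  0.9  0.3]
tool x -5.72 y -0.07 z 0.05
twist 0.001
ring px [323.8 361.4] axes 35.4 43.6 tray [-25.3  -0.4]
```

>>> {"fn": "play_rows", "kwargs": {
  "rows": [
    {"x":-0.7,"y":0,"z":0.03,"twist":0,"grip":-0.36},
    {"x":-0.8,"y":0,"z":0.03,"twist":0,"grip":-0.36},
    {"x":-0.6,"y":0,"z":0.03,"twist":0,"grip":-0.36},
    {"x":-0.5,"y":0,"z":0.03,"twist":0,"grip":-0.36},
    {"x":-0.5,"y":0,"z":0.03,"twist":0,"grip":-0.36}
  ]
}}

```text
time_s: 21.57
ee_pos: [0.5637, 0.0491, -0.0098]
ee_rot: [177.9, 1.5, 95.8]
wrist_force: [-0.1, 5.5, 2.6]
width: 0.321
```

```bash
python3 -c "
from h import *
go(8,0,-10,0);rings('m.png')"
```

```text
t 21.57 tray [-16.    1.1] z -9.8 pushdir 0.07 tilt [177.92   1.55] w 0.321 F [-0.1  5.5  2.6]
tool x -2.40 y -0.11 z 0.02
twist 0.001
ring px [323.7 360.9] axes 35.9 43.7 tray [ 7.4 -0. ]
```

>>> {"fn": "play_rows", "kwargs": {
  "rows": [
    {"x":-0.5,"y":-0.03,"z":0.03,"twist":0,"grip":-0.36},
    {"x":-0.5,"y":-0.03,"z":0.03,"twist":0,"grip":-0.36},
    {"x":-0.5,"y":0,"z":0.02,"twist":0,"grip":-0.36},
    {"x":-0.5,"y":0,"z":0.02,"twist":0,"grip":-0.36},
    {"x":-0.5,"y":0,"z":0.02,"twist":0,"grip":-0.36}
  ]
}}

```text
time_s: 22.03
ee_pos: [0.5664, 0.0245, -0.0098]
ee_rot: [177.8, 1.3, 95.9]
wrist_force: [-0.7, 4.9, 2.7]
width: 0.322
```

```bash
python3 -c "
from h import *
go(8,0,-10,0);rings('m.png')"
```

```text
t 22.03 tray [8.7 1.3] z -9.8 pushdir 0.14 tilt [177.82   1.27] w 0.322 F [-0.7  4.9  2.7]
tool x 0.07 y -0.13 z 0.02
twist 0.002
ring px [462.9 403. ] axes 19.7 25.1 tray [60.8 72.6]
ring px [323.8 361. ] axes 36.0 43.7 tray [32.3  0.2]
```

>>> {"fn": "play_rows", "kwargs": {
  "rows": [
    {"x":-0.2,"y":0,"z":0,"twist":0,"grip":-0.36},
    {"x":0,"y":0,"z":0,"twist":0,"grip":-0.36},
    {"x":1.0,"y":0,"z":-0.1,"twist":0,"grip":-0.36},
    {"x":0.6,"y":0,"z":-2.0,"twist":0,"grip":-0.36},
    {"x":2.0,"y":0,"z":-3.0,"twist":0,"grip":-0.36}
  ]
}}

```text
time_s: 22.5
ee_pos: [0.5572, 0.0561, 0.0362]
ee_rot: [178.4, 1.4, 95.5]
wrist_force: [0.2, -1.6, -0.2]
width: 0.319
```

>>> {"fn": "play_rows", "kwargs": {
  "rows": [
    {"x":3.0,"y":0,"z":-2.5,"twist":0,"grip":-0.36},
    {"x":3.0,"y":0,"z":-2.5,"twist":0,"grip":-0.36},
    {"x":3.0,"y":0,"z":-2.5,"twist":0,"grip":-0.36},
    {"x":2.0,"y":0,"z":-1.0,"twist":0,"grip":-0.36},
    {"x":0,"y":0,"z":0,"twist":0,"grip":-0.36}
  ]
}}

```text
time_s: 22.92
ee_pos: [0.5437, 0.1755, 0.1269]
ee_rot: [178.0, 1.6, 95.4]
wrist_force: [-0.4, 0.8, 0.6]
width: 0.318
```

```bash
cat > chk.py <<'E'
from h import *
go();rings('fin_w.png');plugs('fin_side.png')
# slot region in the scene view: ring template vs. expected positions
s=shot('scene','fin_scene.png');g=cv2.resize(cv2.cvtColor(s['frame'],cv2.COLOR_RGB2GRAY),None,fx=3,fy=3,interpolation=2)
a=cv2.resize(cv2.cvtColor(load('a.png')['frame'],cv2.COLOR_RGB2GRAY),None,fx=3,fy=3,interpolation=2)
c=(332.5,264.3);t=a[int(c[1]*3)-21:int(c[1]*3)+24,int(c[0]*3)-33:int(c[0]*3)+33]
m=cv2.matchTemplate(g,t,cv2.TM_CCOEFF_NORMED)
for _ in range(8):
    _,v,_,l=cv2.minMaxLoc(m);u=((l[0]+33)/3,(l[1]+21)/3);print('scene %.2f'%v,totray(ray(s,u,.036)[0,:2]).round(1));cv2.circle(m,l,25,-1,-1)
# bystanders: before/after shift
for f0,n,b in(('b.png','fin_side.png',{'nipple':(293,292,318,320),'jar':(382,284,408,312)}),('a.png','fin_scene.png',{'nipple':(200,246,227,278),'jar':(225,330,256,370)})):
    A,B=(cv2.cvtColor(load(k)['frame'],cv2.COLOR_RGB2GRAY) for k in(f0,n))
    for k,(x0,y0,x1,y1) in b.items():
        m=cv2.matchTemplate(B[y0-15:y1+15,x0-15:x1+15],A[y0:y1,x0:x1],cv2.TM_CCOEFF_NORMED);_,v,_,l=cv2.minMaxLoc(m);print(n,k,'shift px',l[0]-15,l[1]-15,'%.2f'%v)
E
python3 chk.py
```

```text
t 22.92 tray [-143.8   -6.1] z 126.9 pushdir -0.32 tilt [178.02   1.62] w 0.318 F [-0.4  0.8  0.6]
ring px [327.3 396.6] axes 15.5 19.6 tray [36.4  0.5]
ncc 0.91 px 298 195 tray [-268.  -46.]
ncc 0.90 px 367 194 tray [-249.  117.]
ncc 0.79 px 384 269 tray [-1. 90.]
ncc 0.79 px 320 214 tray [-192.   -9.]
ncc 0.79 px 286 218 tray [-192.  -88.]
ncc 0.79 px 335 212 tray [-194.   26.]
scene 0.81 [-253.6  124.6]
scene 0.79 [-310.2   33.3]
scene 0.75 [-273.7  -42.2]
scene 0.60 [69.2 77.5]
scene 0.59 [36.   1.9]
scene 0.58 [-222.3 -495.1]
scene 0.54 [-606.7   83.7]
scene 0.54 [-17.4 123.1]
fin_side.png nipple shift px 0 0 1.00
fin_side.png jar shift px 0 0 1.00
fin_scene.png nipple shift px 0 0 1.00
fin_scene.png jar shift px 0 0 1.00
```

>>> {"fn": "play_rows", "kwargs": {
  "rows": [
    {"x":-3.5,"y":0.1,"z":0,"twist":0,"grip":-0.36},
    {"x":-3.5,"y":0.1,"z":0,"twist":0,"grip":-0.36},
    {"x":-3.5,"y":0.1,"z":0,"twist":0,"grip":-0.36},
    {"x":-3.5,"y":0.1,"z":0,"twist":0,"grip":-0.36},
    {"x":-3.5,"y":0.1,"z":0,"twist":0,"grip":-0.36}
  ]
}}

```text
time_s: 23.48
ee_pos: [0.5597, -0.0076, 0.123]
ee_rot: [178.8, 1.7, 95.6]
wrist_force: [1.1, -0.2, -0.1]
width: 0.321
```

>>> {"fn": "play_rows", "kwargs": {
  "rows": [
    {"x":-3.5,"y":0,"z":0,"twist":0,"grip":-0.36},
    {"x":-3.0,"y":0,"z":0,"twist":0,"grip":-0.36},
    {"x":-1.0,"y":0,"z":0,"twist":0,"grip":-0.36},
    {"x":0,"y":0,"z":0,"twist":0,"grip":-0.36},
    {"x":0,"y":0,"z":0,"twist":0,"grip":-0.36}
  ]
}}

```text
time_s: 23.9
ee_pos: [0.5614, -0.0989, 0.1191]
ee_rot: [179.4, 1.8, 94.6]
wrist_force: [-0.6, -1.2, -0.3]
width: 0.317
```

```bash
python3 -c "
from h import *
go();rings('f2.png')"
```

```text
t 23.90 tray [131. -16.] z 119.1 pushdir -1.13 tilt [179.4    1.78] w 0.317 F [-0.6 -1.2 -0.3]
ring px [341.3 212.8] axes 24.8 25.8 tray [1.15e+02 1.00e-01]
ring px [343.4 162.5] axes 26.9 27.9 tray [75.3  1.7]
ring px [218.6 154.8] axes 20.8 23.3 tray [ 67.5 -92.9]
ring px [462.  157.3] axes 32.8 37.2 tray [73.3 92.6]
ring px [341.7 106.5] axes 28.5 31.1 tray [35.5  0.4]
```

The wrist view now finds all three plugs in the slot, at x = 35.5, 75.3 and 115 mm with |y| under 2 mm, and the arm is well clear. I'll hand in.

```bash
python3 -c "
from cell import finish_job
print(finish_job())"
```

```text
the job is handed in; nothing more can be done
None
```

All three plugs are in the slot, and I handed the job in at about 24 s of the 72 s allowed. I pushed each one through the gate with the partly open fingers as a cradle: plug 2 straight, plugs 1 and 3 first diagonally to the centre line.

**Plugs:** The last wrist-camera check put them at x = 35.5, 75.3 and 115 mm past the gate (at least 22 needed). All were within 2 mm of the centre line (8 allowed), and their top grooves showed as near-circles, so they look upright.

**Bystanders:** The nipple and jar showed zero pixel shift in both fixed cameras. I never identified the wrench with certainty or checked it afterwards, but every low move was within the tray.

**Robot:** The arm ended clear of everything at TCP z = 119 mm. Wrist force readings at the end of each move never exceeded about 8 N.

**What failed or disagreed:**
- **Fingertip height:** The visible fingertips sat about 35 mm behind the stated TCP. Because of that my first pass at plug 1 slid over its top without moving it, so I repeated it lower.
- **Plug matching in the fixed cameras:** Image matching in the side and scene views was unreliable for the plugs. The final plug positions come from the wrist camera only; its readings had agreed with the fixed cameras to about 2–3 mm earlier.

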